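Take the incubation box off the rocker and set it on the tilted stand

ROBOT

A 7-joint arm with a two-finger parallel gripper is mounted at the origin on the work surface. World frame = base frame: x ahead of the robot, y to its left, z up, the work surface at z = 0. Lengths are in m, angles in rad, forces in N, time in s.
With the tool pointing down it reaches from about 0.4 to 0.9 m from the base axis. Payload 5.5 kg.
Tool frame: the origin (TCP) lies on the centre line of the jaws, within the pads' length; the fingertips stand tip_extent ahead of it and the grasp point (between the pads) lies 5 mm behind it (tip_extent is the distance from the TCP to the fingertips, in m); z points along the fingers, y is the direction in which the jaws open and shut (so a half turn about z gives the same grasp; the last joint's range is limited). The gripper opens to 85 mm and grips with 20 to 120 N. Pads are 22 mm wide; open, the fingers measure 114 mm over their backs; the gripper's body (76 mm by 85 mm) begins 54 mm behind the grasp point. The pads swing forward as they close: fully open they stand 13 mm farther back than shut.
Start: joints at [1.578, 0.501, -0.427, 1.55, 0.221, 1.138, -0.21], TCP at [0.164, -0.629, 0.208] pointing down, gripper open.
Joint ranges: [-2.88, 2.88], [-0.31, 2.03], [-1.54, 1.56], [0.2, 2.42], [-1.41, 4.55], [0.19, 2.02], [-2.57, 2.57]. Speed limits (rad/s): [2.57, 2.57, 3.14, 3.14, 3.14, 3.14, 3.14].

INTERFACE

Orientations are given as a unit quaternion [w, x, y, z].
In Python, from cell import * gives the robot as it stands.
- The arm moves only by the shell command python3 -m crank 'ROWS' [FORCE]. ROWS is JSON, one flat list of numbers, 7 for each row, row after row: the turn, a rotation vector about the tool's x, y, z in degrees, then the shift along the tool's x, y, z in mm, then the gripper's target within -1 to 1 (fully open at 1, half-way at 0, shut at -1). In form: [wx, wy, wz, dx, dy, dz, jaw, wx, wy, wz, dx, dy, dz, jaw, ...]. A call has 1 to 12 rows; each row shifts and turns the commanded pose from where the row before left it, along the tool's axes as they then stand; what a row does not reach is not made up. A row lasts 1/8 s, in which the tool goes at most 62.5 mm and 10.7 degrees, less where a joint would pass 70% of its speed; a pose out of reach is approached as far as the arm can. A call with a gripper value outside its range is refused whole. The fingers move at their own pace and stop on an object; FORCE is the grip in N (left out, the last holds). Time passes only in rows, so rows that do not move let the fingers close. It gives the time, the measured TCP pose, the force and the opening at its end, in the units of the state.
- get_obs(): the state, without advancing time (a new reading comes with each control period).
- capture(name): name is "scene" or "side" or "wrist"; returns a dict with "image" (384x512x3 uint8, blue, green, red), "depth" (384x512 float32, m along the optical axis (not along the pixel's ray), 0 where there is no reading), "fx", "fy", "cx", "cy" (pixels), "R" (3x3) and "t" (3): a world point X has camera coordinates R X + t. Camera axes: x right, y down, z forward; pixel columns grow to the right and rows downward; lengths in m; the calibration is good to about 2 mm. A picture is of the moment at which its call begins.
- sign_off(): hands the job in, once; it reports no verdict.
The state is a dict: "time": time; "joints": joint angles; "dq": joint speeds; "joint_torque": joint torques, N m; "tool_pos": TCP position; "eef_rot": TCP orientation; "contact_force": force on the tool from outside, world axes, zero at the start; "torque": the same for the moment, N m; "finger_gap": finger opening in m.
Only numpy, scipy, OpenCV 4.12 (cv2) and the standard library are available. Lean on these libraries where they do the work, as an engineer would, in place of code of your own. Each camera call takes 0.05 s, during which the arm holds its last target.

TASK

The incubation on the rocking shaker is finished: lift the hold-down bar right over by its red knob, then slide the box with the teal lid out of its steel channel onto the open front of the platform. Carry it, lid up and never tipped much beyond the slope of the stand, to the blue tilted stand and set it down without dropping it, so that it lies flat on the sloping bed inside the tray walls, lengthwise along the tray. Leave the bar folded back and do not disturb the bottle, the dishes or the tip box.

Things in the scene. Friction and masses are not known exactly. Their poses are not given: they have to be found in the camera images.
- rocker: Rocking shaker, fixed, stopped level. Origin on the bench; own z up; own -x is its open front, the way the box slides out. Platform (grey rubber mat): top 100 mm above the bench, x -180 to +160 mm, y -100 to +100 mm. A steel channel for the box stands on it along x, from x 17 to 150 mm, centred on y = 0; in front of it the mat is bare.
- channel_mouth (a point): Middle of the open front end of the steel channel, on the mat. Channel walls: 34 mm high, 64 mm apart inside, 3 mm thick, with 16 mm wide feet. Its back end, 131 mm behind this point, is closed, and a fixed lip covers the last 21 mm there at 42.5 mm above the mat: the box can only slide out forward.
- box_center (a point): Centre (half-way up) of the incubation box: 176 mm long (own x), 58 wide (own y), 38 high, 0.2-0.4 kg, black, fixed teal lid, ends alike. The lid is 7 mm lower over its middle 40 mm; the bar's pad lies there and blocks the box while the bar is down. At the start it lies in the channel, its front 40 mm or more standing out, free to be gripped across; the rest is between the walls.
- bar (a joint): Hinge of the hold-down bar, rad: 0 = down across the box, 1.92 = folded back on its stop. Past about 1.55 it falls back on its stop by its own weight and stays there; below about 1.35 it falls shut. Light: under 2 N at the knob.
- bar_knob (a point): Centre of the red ball knob, 30 mm across, on top of the bar near its free end. The steel bar is 20 mm wide (along the rocker's x), 6 mm thick, its top face 26 mm below the knob's centre when down; it ends 18 mm beyond the knob. Gripped along the rocker's x, the ball pivots between the fingers as the bar swings.
- bar_hinge (a point): Point on the bar's hinge axis, level and parallel to the rocker's x. With the bar down it is 107 mm to the rocker's +y side of the knob and 29 mm below it. Opening swings the knob up and over towards +y; folded back, the bar stands beside the channel, up to 165 mm above the mat.
- tray_bed (a point): Centre of the sloping bed of the blue tilted stand (fixed), on the surface where the box shall lie, 85 mm above the bench. Axes: y level, along the tray; z square to the bed, 0.35 rad (20 degrees) off vertical; x uphill in the bed. Inside: 186 mm along y, 66 mm along x. Low (-x) side wall 36 mm high, high (+x) lip 8 mm, end cheeks 12 mm.
- stand: The whole blue tilted stand, fixed; origin on the bench below the bed's centre, z up, low side to its -x. Foot 120 x 150 mm. The tray's side wall and lip stand only at its ends, more than 45 mm from its middle along y; the middle 90 mm of both long sides is cut out for fingers, and there the bed is only 46 mm wide.
- bottle: Bystander: amber reagent bottle with black cap, 62 mm across, 165 mm high, standing; origin at the centre of its foot.
- dishes: Bystander: stack of four pink-lidded culture dishes, 60 mm across, 60 mm high; origin at the centre of its underside.
- tipbox: Bystander: blue pipette-tip box with pale lid, 87 x 60 x 63 mm; origin at the centre of its underside, long side along its x.
Mind the look-alikes: they are no part of the job. Leave any yellow look-alike of the part that bears box_center alone. Of the things that look like the stand, the larger one is meant.

How it is judged:
By the outcome, as a careful person would: the job done as asked, in the order asked, and still so for the second after the job is handed in, with the robot touching nothing.
It also fails if it takes over 70 s, if anything falls off the work surface, if the arm or the gripper's body presses on something with over 40 N, if the wrist force passes 120 N, or if a joint passes its speed limit or range.

## Working session

There is one attempt and no reset: what is moved stays moved. The work goes in short steps, Python scripts to look and compute and a shell command to move; the robot and the scene stay as the last step left them, time stands still between calls to the robot, and variables do not carry over. Pictures are saved under pics/ and viewed, and the job is handed in when it is done.

```bash
ls; mkdir -p pics
python3 - <<'E'
from cell import *
import cv2
o=get_obs();print(o)
for n in("scene","side","wrist"):
    c=capture(n);cv2.imwrite(f"pics/{n}0.png",c["image"]);print(n,c["fx"],c["fy"],c["cx"],c["cy"],c["R"],c["t"])
    import pickle;pickle.dump(c,open(f"{n}0.pkl","wb"))
E
```

```text
pics
{'time': 0.0, 'joints': array([ 1.57821212,  0.50184143, -0.42677349,  1.55144707,  0.22080115,
        1.13830626, -0.2102885 ]), 'dq': array([-0.00208663,  0.00222862, -0.00010506,  0.00062447,  0.00135244,
        0.00031589, -0.00049969]), 'joint_torque': array([ 1.11185871e-04, -5.69511044e+01, -5.81622496e+00, -2.80936825e+01,
        1.05577134e-02,  1.18787537e-02,  1.52173544e-05]), 'tool_pos': array([ 0.16421212, -0.62815062,  0.20666307]), 'eef_rot': array([-9.68626821e-04,  9.91829241e-01,  1.27568839e-01, -9.72366258e-05]), 'contact_force': array([-0.3533041 , -0.29466051,  0.81104368]), 'torque': array([-0.00082494,  0.00269338,  0.00634086]), 'finger_gap': 0.08537198825516448}
scene 408.4178409032879 408.4178409032879 251.61911282834157 195.3967263597074 [[-0.49646464  0.86804804 -0.00393223]
 [ 0.48506429  0.27366151 -0.83055524]
 [-0.71988575 -0.4142487  -0.55692237]] [ 0.28525928 -0.19889015  1.50385525]
side 375.21266978796564 375.21266978796564 256.5930291287208 195.54287051301546 [[-0.92051621 -0.39070186 -0.00140516]
 [-0.2581546   0.61091889 -0.74842121]
 [ 0.29326799 -0.6885711  -0.66322222]] [0.55546936 0.25953448 0.70176788]
wrist 303.6499397371345 303.6499397371345 254.69998860515972 187.54354489684874 [[ 2.53388847e-01 -9.67364323e-01 -5.98558502e-04]
 [-9.19880432e-01 -2.41142426e-01  3.09306193e-01]
 [-2.99356114e-01 -7.78241374e-02 -9.50962313e-01]] [-0.64926526 -0.03854161  0.37914738]
```

View pics/scene0.png

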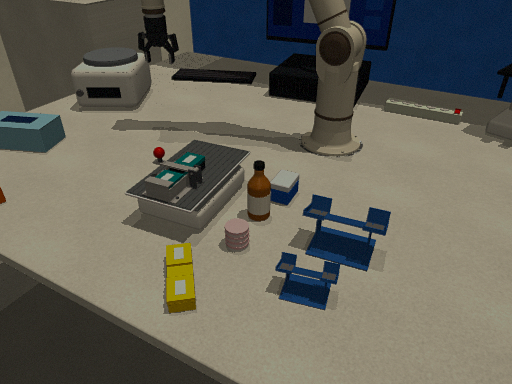

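View pics/side0.png

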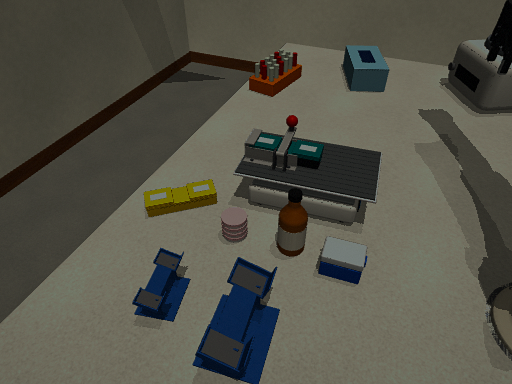

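View pics/wrist0.png

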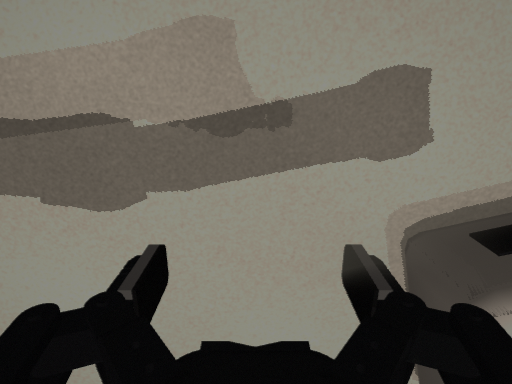

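The teal-lidded box is in the rocker (scene 180,170), and the yellow look-alike (180,277) is to be left alone. There are two blue stands: the larger at scene (345,230) / side (238,315), and a smaller one at scene (308,280) / side (162,285). The task means the larger. I'll enlarge and measure.

```bash
cat > h.py <<'E'
import numpy as np, cv2, pickle
def load(n): return pickle.load(open(n+".pkl","rb"))
def grab(n,tag):
    from cell import capture
    c=capture(n); pickle.dump(c,open(f"{n}{tag}.pkl","wb")); cv2.imwrite(f"pics/{n}{tag}.png",c["image"]); return c
def cloud(c):
    v,u=np.mgrid[0:384,0:512]; d=c["depth"]
    P=np.stack([(u-c["cx"])/c["fx"]*d,(v-c["cy"])/c["fy"]*d,d],-1)
    W=(P-c["t"])@c["R"]; W[d<=0]=np.nan; return W
def ray(c,u,v,z):
    r=np.array([(u-c["cx"])/c["fx"],(v-c["cy"])/c["fy"],1])@c["R"]; o=-c["t"]@c["R"]
    return o+r*(z-o[2])/r[2]
def proj(c,X):
    p=c["R"]@np.asarray(X)+c["t"]; return p[:2]/p[2]*np.array([c["fx"],c["fy"]])+[c["cx"],c["cy"]]
def crop(c,x0,y0,x1,y1,k,name):
    cv2.imwrite("pics/"+name,cv2.resize(c["image"][y0:y1,x0:x1],None,fx=k,fy=k,interpolation=cv2.INTER_CUBIC))
def tri(c1,p1,c2,p2):
    A=[];b=[]
    rs=[]
    for c,p in((c1,p1),(c2,p2)):
        r=np.array([(p[0]-c["cx"])/c["fx"],(p[1]-c["cy"])/c["fy"],1])@c["R"]; r/=np.linalg.norm(r);o=-c["t"]@c["R"]
        M=np.eye(3)-np.outer(r,r);A.append(M);b.append(M@o);rs.append((o,r))
    X=np.linalg.solve(A[0]+A[1],b[0]+b[1]); return X,[np.linalg.norm((np.eye(3)-np.outer(r,r))@(X-o)) for o,r in rs]
E
python3 - <<'E'
from h import *
a=load("scene0");b=load("side0")
crop(a,125,135,255,235,6,"sc_rock.png");crop(b,225,105,390,225,4.8,"sd_rock.png")
crop(a,270,185,400,310,4.6,"sc_st.png");crop(b,125,240,290,384,4,"sd_st.png")
for c in(a,b):
    W=cloud(c);im=c["image"].astype(int);B,G,R=im[...,0],im[...,1],im[...,2]
    hsv=cv2.cvtColor(c["image"],cv2.COLOR_BGR2HSV)
    for nm,m in(("red",(R>130)&(G<60)&(B<60)),("teal",(hsv[...,0]>78)&(hsv[...,0]<96)&(hsv[...,1]>130)),("blue",(hsv[...,0]>100)&(hsv[...,0]<125)&(hsv[...,1]>140))):
        n,l,s,ce=cv2.connectedComponentsWithStats(m.astype(np.uint8))
        for i in range(1,n):
            if s[i,4]>25: print(nm,s[i],ce[i].round(1),np.nanmedian(W[l==i],0).round(3))
E
```

```text
teal [174 152  31  15 211] [191.1 159.4] [ 0.553 -0.194  0.137]
teal [155 169  33  19 182] [172.1 175.4] [ 0.644 -0.185  0.137]
blue [ 190    0  131   66 6791] [251.4  29.2] [-0.493 -0.472  0.249]
blue [ 349    0   45   47 1455] [372.7  18.6] [-0.528 -0.037  0.338]
blue [  363     0   149   102 11766] [447.6  46.9] [-2.398  0.119 -0.174]
blue [  1 116  36   7 163] [ 18.7 118.7] [ 0.547 -0.977  0.089]
blue [271 181  27  24 307] [283.4 194.8] [0.444 0.028 0.023]
blue [ 304  195   86   76 2955] [343.6 235.9] [0.554 0.242 0.023]
blue [ 276  252   64   58 1824] [306.4 283.2] [0.725 0.22  0.011]
teal [249 133  33  18 274] [267.9 142.5] [ 0.654 -0.188  0.139]
teal [288 140  36  23 463] [306.1 150.3] [ 0.557 -0.197  0.139]
blue [358  51  17  12 140] [366.2  56.2] [ 0.55  -0.974  0.092]
blue [ 133  248   57   73 1852] [164.  290.4] [0.71  0.216 0.007]
blue [ 193  257   87  127 4853] [242.7 327.8] [0.526 0.235 0.076]
blue [319 261  43  23 538] [339.3 272.3] [0.402 0.037 0.026]
```

View pics/sc_rock.png

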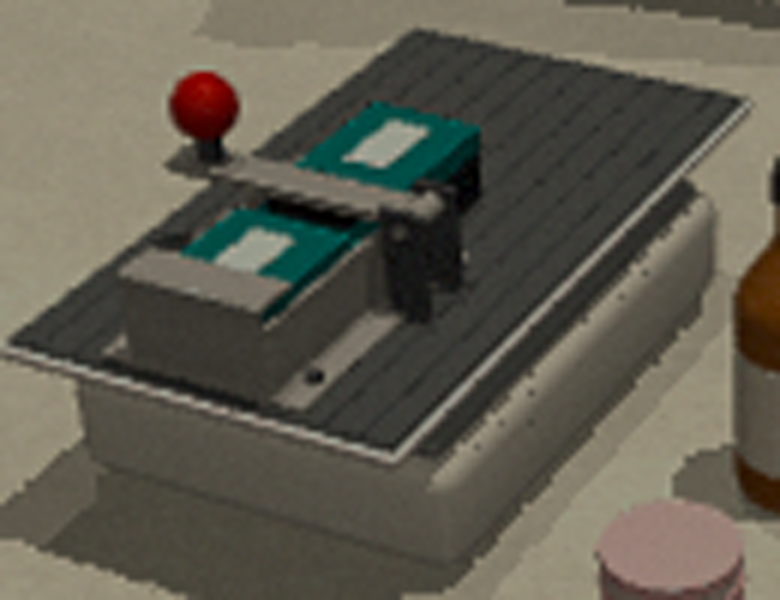

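View pics/sd_rock.png

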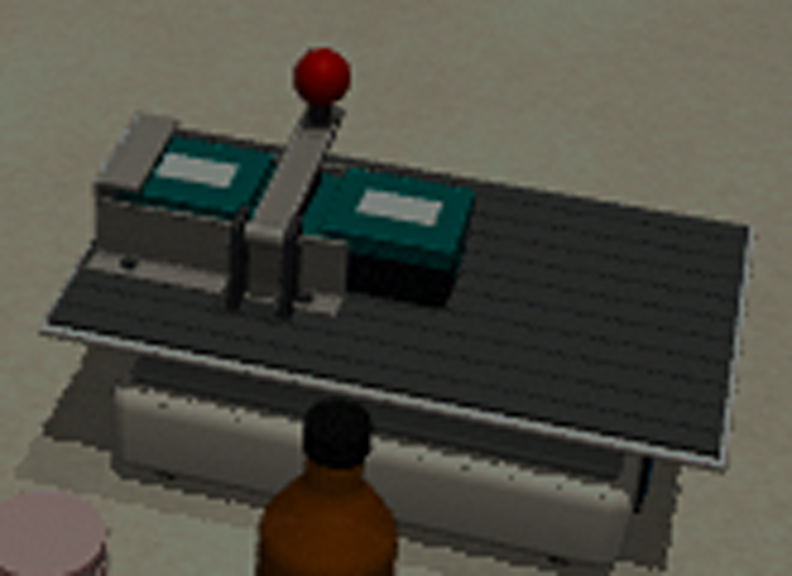

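View pics/sc_st.png

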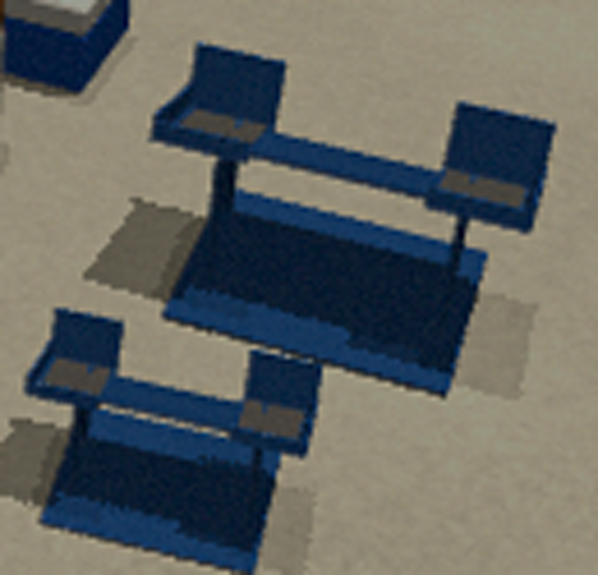

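View pics/sd_st.png

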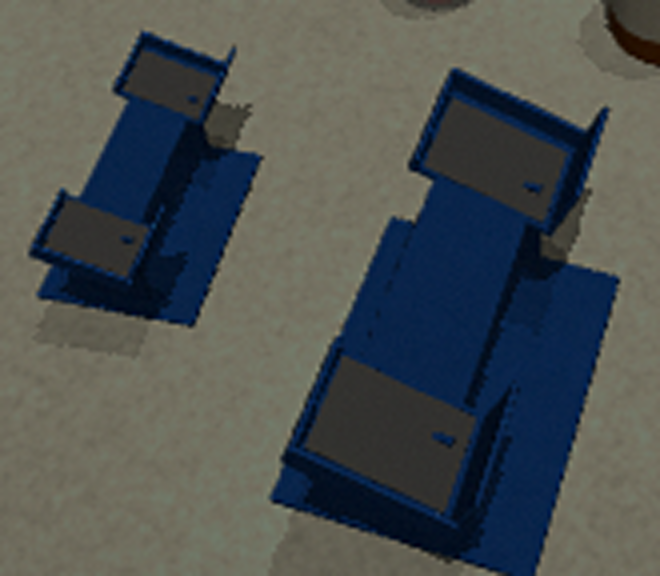

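The crops confirm these: the larger blue stand has its tall low-side walls towards the robot, and the teal box stands out of the channel towards the robot with the hinge on world +y. Next I'll measure the poses.

Run:
```python
from h import *
a=load("scene0");b=load("side0")
S={k:ray(b,225+u/4.8,105+v/4.8,.1) for k,(u,v) in dict(backL=(43,330),frontL=(723,465),frontR=(748,228)).items()}
C={k:ray(a,125+u/6,135+v/6,.1) for k,(u,v) in dict(backR=(5,347),backL=(395,460),frontL=(748,100),frontR=(415,30)).items()}
for D in(S,C):
    for k in D: print(k,D[k].round(4))
pts=[]
for nm,D in(("side",S),("scene",C)):
    e=D["backL"]-D["frontL"];print(nm,"len",np.linalg.norm(e),"yaw",np.degrees(np.arctan2(e[1],e[0])))
    w=D["frontL"]-D["frontR"];print("wid",np.linalg.norm(w),np.degrees(np.arctan2(-w[0],w[1])))
print("rocker mid scene",np.mean(list(C.values()),0), "side mid", (S["backL"]+S["frontR"])/2)
# knob
kp=[]
for c,box in((a,(145,135,175,165)),(b,(275,105,310,135))):
    h=cv2.cvtColor(c["image"],cv2.COLOR_BGR2HSV);m=((h[...,0]<6)|(h[...,0]>174))&(h[...,1]>150)&(h[...,2]>50)
    mm=np.zeros_like(m);mm[box[1]:box[3],box[0]:box[2]]=m[box[1]:box[3],box[0]:box[2]]
    cs,_=cv2.findContours(mm.astype(np.uint8),0,2);k=max(cs,key=cv2.contourArea);ce,r=cv2.minEnclosingCircle(k);print(ce,r);kp.append(ce)
print("knob",tri(a,kp[0],b,kp[1]))
# teal lid
for n,c in(("scene",a),("side",b)):
    W=cloud(c);h=cv2.cvtColor(c["image"],cv2.COLOR_BGR2HSV)
    m=(h[...,0]>78)&(h[...,0]<96)&(h[...,1]>130)
    P=W[m];P=P[(abs(P[:,0]-.6)<.12)&(abs(P[:,1]+.19)<.06)&(P[:,2]>.133)]
    print(n,len(P),cv2.minAreaRect(P[:,:2].astype(np.float32)*1000),np.median(P[:,2]),P[:,:2].min(0),P[:,:2].max(0))
# stand
for n,c in(("scene",a),("side",b)):
    W=cloud(c);h=cv2.cvtColor(c["image"],cv2.COLOR_BGR2HSV)
    R0=(abs(W[...,0]-.53)<.13)&(abs(W[...,1]-.24)<.14)&(W[...,2]>.05)&(W[...,2]<.13)
    br=R0&(h[...,0]<25)|R0&(h[...,1]<80)
    P=W[br];ctr=np.median(P,0)
    U,s,V=np.linalg.svd(P-P.mean(0));nn=V[2]*np.sign(V[2][2])
    res=(P-P.mean(0))@nn
    P=P[abs(res)<.006];mu=P.mean(0);U,s,V=np.linalg.svd(P-mu);nn=V[2]*np.sign(V[2][2])
    print(n,"bed pts",len(P),mu,"n",nn,"tilt",np.arccos(nn[2]),"downhill yaw",np.degrees(np.arctan2(nn[1],nn[0])),"long",V[0],"rms",np.std((P-mu)@nn))
    ey=np.cross([0,0,1],-nn*[1,1,0]);ey/=np.linalg.norm(ey);ex=np.cross(ey,nn)
    q=np.stack([(P-mu)@ex,(P-mu)@ey],-1);lo=q.min(0);hi=q.max(0);print(lo,hi,"mid",mu+ex*(lo+hi)[0]/2+ey*(lo+hi)[1]/2,ex,ey)
```

```text
backL [ 0.7015 -0.0919  0.1   ]
frontL [ 0.3699 -0.1231  0.1   ]
frontR [ 0.39   -0.3196  0.1   ]
backR [ 0.7269 -0.282   0.1   ]
backL [ 0.711  -0.0883  0.1   ]
frontL [ 0.3778 -0.1188  0.1   ]
frontR [ 0.3955 -0.3114  0.1   ]
side len 0.3330742327678206 yaw 5.383041643861007
wid 0.1975460171123652 5.844643216758223
scene len 0.3345842037452137 yaw 5.2298552096485365
wid 0.19336517340289994 5.261774393886259
rocker mid scene [ 0.5528079  -0.20015078  0.1       ] side mid [ 0.54579445 -0.20574088  0.1       ]
(158.63636779785156, 151.90908813476562) 5.473548889160156
(292.0, 120.0) 5.385264873504639
knob (array([ 0.61626601, -0.25695758,  0.17526633]), [np.float64(0.0022325020096706965), np.float64(0.002232502009670638)])
scene 327 ((601.9295654296875, -202.20669555664062), (161.24832153320312, 62.04534912109375), 2.4729278087615967) 0.13690838137927297 [ 0.52050483 -0.2359637 ] [ 0.68114118 -0.16775642]
side 634 ((608.3040161132812, -198.5570068359375), (173.65457153320312, 73.78343200683594), 5.6669721603393555) 0.13924668621818265 [ 0.52060959 -0.24218686] [ 0.69260083 -0.16048197]
scene bed pts 195 [0.53937804 0.23960137 0.08387627] n [-0.28485245 -0.03149041  0.95805398] tilt 0.29066333541296696 downhill yaw -173.6915733754139 long [ 0.12109406 -0.99263529  0.00337711] rms 0.0013086017771182367
[-0.03349433 -0.09720657] [0.04008958 0.09222017] mid [0.54279216 0.23747041 0.08482133] [0.95225278 0.10527144 0.2865878 ] [-0.10988049  0.99394481  0.        ]
side bed pts 1531 [0.54022394 0.24924594 0.08758934] n [-0.3416094  -0.03903294  0.93903112] tilt 0.3509948302094392 downhill yaw -173.48154487078935 long [-0.10854153  0.99409022  0.00183536] rms 0.0010576919171355796
[-0.03119619 -0.10494685] [0.03563566 0.07970135] mid [0.54372784 0.23694142 0.08835255] [0.93296061 0.10660186 0.34383215] [-0.11352324  0.99353534  0.        ]
```

Run:
```python
from h import *
from cell import *
import cell
print([n for n in dir(cell) if n[0]!='_'])
c=load("wrist0");p=-c["t"]@c["R"];o=get_obs();print(p,p-o["tool_pos"],c["R"][2])
print(globals().get("tip_extent"))
for n in("bottle","x"):pass
# bystanders rough extents from clouds
for k in("scene0","side0"):
    W=cloud(load(k));
    for nm,(x,y) in dict(bottle=(.56,-.03),white=(.2,-.85)).items():
        m=(abs(W[...,0]-x)<.1)&(abs(W[...,1]-y)<.1)&(W[...,2]>.06)
        P=W[m]
        if len(P):print(k,nm,len(P),np.percentile(P,[2,50,98],axis=0).round(3))
```

```text
['MotionError', 'capture', 'get_obs', 'sign_off', 'tip_extent']
[ 0.24256299 -0.60786324  0.3720874 ] [0.07825061 0.02045045 0.16519903] [-0.29935611 -0.07782414 -0.95096231]
0.014
scene0 bottle 1498 [[ 0.474 -0.128  0.06 ]
 [ 0.546 -0.029  0.098]
 [ 0.655  0.022  0.164]]
scene0 white 1045 [[ 0.103 -0.947  0.063]
 [ 0.142 -0.895  0.125]
 [ 0.184 -0.837  0.191]]
side0 bottle 2615 [[ 0.469 -0.129  0.061]
 [ 0.532 -0.027  0.098]
 [ 0.657  0.021  0.167]]
side0 white 1185 [[ 0.103 -0.948  0.063]
 [ 0.141 -0.885  0.122]
 [ 0.184 -0.84   0.182]]
```

```bash
python3 -m crank '[0,0,0,0,0,-40,1, 0,0,0,0,0,-50,1, 0,0,0,45,-20,0,1, 0,0,0,50,-24,0,1, 0,0,0,50,-24,0,1, 0,0,0,50,-24,0,1]'
```

```text
time: 0.9
tool_pos: [0.3309, -0.4891, 0.2975]
eef_rot: [-0.0, 0.992, 0.127, -0.0]
contact_force: [0.6, 0.4, -0.9]
finger_gap: 0.0856
```

```bash
python3 -m crank '[0,0,0,56,-25,0,1, 0,0,0,56,-25,0,1, 0,0,0,56,-25,0,1, 0,0,0,56,-25,0,1, 0,0,0,56,-25,0,1, 0,0,0,54,-27,0,1]'; python3 -m crank '[0,0,-10.1,0,0,0,1, 0,0,-10.1,0,0,0,1, 0,0,-10.1,0,0,0,1, 0,0,-10.1,0,0,0,1, 0,0,-10.1,0,0,0,1, 0,0,-10.1,0,0,0,1, 0,0,-10.1,0,0,0,1, 0,0,-10,0,0,0,1]'
python3 - <<'E'
from cell import *
from h import *
o=get_obs();print(o["joints"].round(2),o["tool_pos"],o["eef_rot"])
grab("wrist",1)
E
```

```text
time: 1.65
tool_pos: [0.6157, -0.2579, 0.2973]
eef_rot: [0.0, 0.992, 0.127, -0.0]
contact_force: [0.7, -1.5, -0.1]
finger_gap: 0.0857
time: 2.65
tool_pos: [0.6143, -0.259, 0.2973]
eef_rot: [-0.0, 0.671, 0.741, -0.0]
contact_force: [-0.1, -0.0, -0.6]
finger_gap: 0.0854
[ 0.94  0.59 -0.92  1.38  0.46  1.39  0.13] [ 0.61425461 -0.25897957  0.29726732] [-3.27250257e-04  6.71179311e-01  7.41294948e-01 -1.58136352e-04]
```

View pics/wrist1.png

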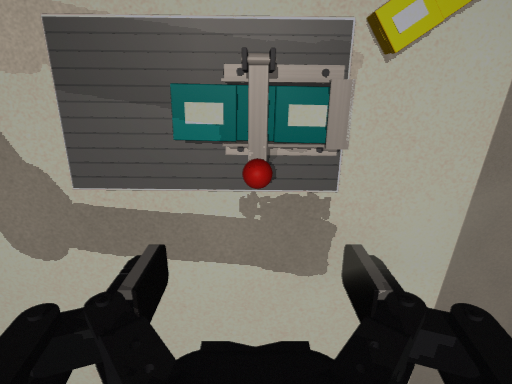

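Wrist view: knob at (257,173), bar down, teal lid from (172,85) to (328,142), closed channel end at right (340,115). The hinge is at the top (258,60).

Run:
```python
from h import *
c=load("wrist1");W=cloud(c);h=cv2.cvtColor(c["image"],cv2.COLOR_BGR2HSV)
m=(((h[...,0]<6)|(h[...,0]>174))&(h[...,1]>150)&(h[...,2]>50)).astype(np.uint8)
k=max(cv2.findContours(m,0,2)[0],key=cv2.contourArea);ce,r=cv2.minEnclosingCircle(k);print("knob",ce,r,ray(c,*ce,.175),W[int(ce[1]),int(ce[0])])
for n in("scene0","side0"):
    d=load(n);print(n,tri(c,ce,d,(158.6,151.9) if n=="scene0" else (292,120)))
m=((h[...,0]>78)&(h[...,0]<96)&(h[...,1]>130)).astype(np.uint8)
ks=[k for k in cv2.findContours(m,0,2)[0] if cv2.contourArea(k)>150]
for k in ks: print(cv2.boundingRect(k))
al=np.vstack(ks);rc=cv2.boxPoints(cv2.minAreaRect(al));q=np.array([ray(c,u,v,.138)[:2] for u,v in rc]);print(rc.round(1).tolist(),q.round(4).tolist(),q.mean(0))
g=cv2.cvtColor(c["image"],cv2.COLOR_BGR2GRAY)
# mat: dark region quad
mm=((g<90)&(h[...,1]<60)).astype(np.uint8);mm[200:]=0
print([ (p,ray(c,*p,.1).round(4).tolist()) for p in((43,16),(354,16),(338,190),(73,190))])
crop(c,20,0,380,210,2.2,"wr1c.png")
o=-c["t"]@c["R"];print(o)
```

```text
knob (257.2804260253906, 173.31861877441406) 14.919257164001465 [ 0.61823135 -0.25805676  0.175     ] [ 0.61748625 -0.25433198  0.18759929]
scene0 (array([ 0.61734962, -0.25710083,  0.17373677]), [np.float64(0.0015529999442087496), np.float64(0.001552999944208584)])
side0 (array([ 0.61713358, -0.25785945,  0.17705272]), [np.float64(0.0010851239399981617), np.float64(0.0010851239399981504)])
(268, 86, 62, 57)
(170, 83, 78, 58)
[[168.8000030517578, 139.39999389648438], [170.0, 82.80000305175781], [329.1000061035156, 86.4000015258789], [327.8999938964844, 143.0]] [[0.5216, -0.2402], [0.5221, -0.1827], [0.6828, -0.17], [0.6915, -0.2271]] [ 0.60448957 -0.20499534]
[((43, 16), [0.3771, -0.1291, 0.1]), ((354, 16), [0.7054, -0.0964, 0.1]), ((338, 190), [0.7243, -0.2901, 0.1]), ((73, 190), [0.3921, -0.3233, 0.1])]
[ 0.60791854 -0.17946621  0.46260456]
```

View pics/wr1c.png

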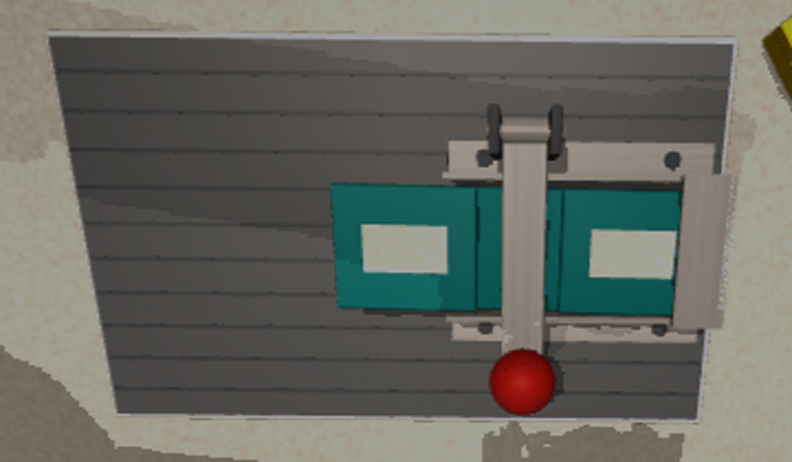

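```bash
python3 -m crank '[0,0,0,1,3,40,1, 0,0,0,0,0,40,1, 0,0,0,0,0,30,1, 0,0,0,0,0,17,1, 0,0,0,0,0,0,1]' 25
python3 - <<'E'
from h import *
grab("wrist",2);c=grab("side",2);crop(c,230,60,390,200,4,"s2c.png")
from cell import *
print(get_obs()["tool_pos"])
E
```

```text
time: 3.32
tool_pos: [0.6167, -0.2575, 0.1696]
eef_rot: [-0.001, 0.674, 0.739, -0.0]
contact_force: [-0.6, -0.3, 0.2]
finger_gap: 0.0854
[ 0.61824288 -0.25766818  0.17189296]
```

View pics/s2c.png

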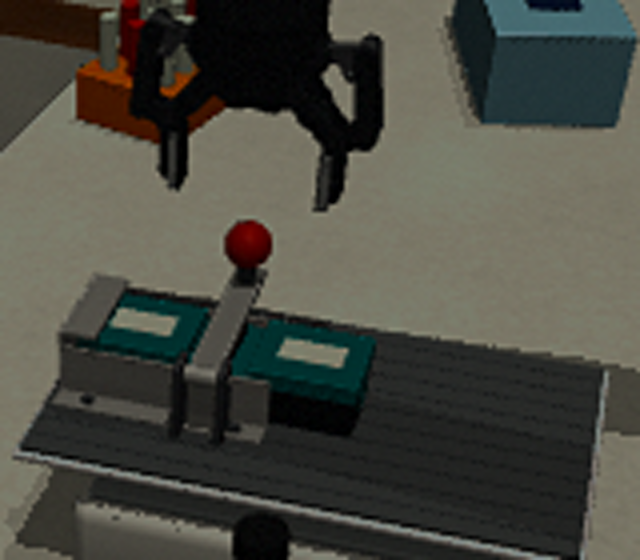

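View pics/wrist2.png

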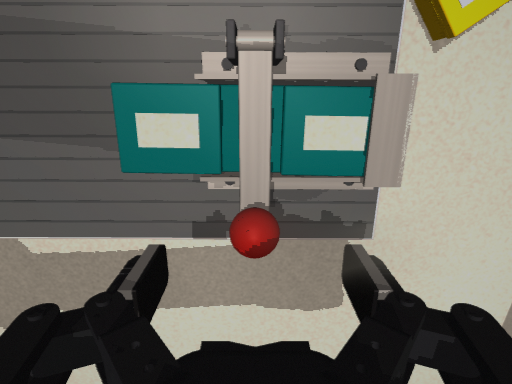

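Run:
```python
from h import *
c=load("wrist2");s=load("side2");print(-c["t"]@c["R"], ray(c,255,232,.1755))
W=cloud(c);print("knob wrist depth",W[232,255]);Ws=cloud(s);print("side knob",Ws[120,291:294], "tips",Ws[100:108,271:276].reshape(-1,3)[::5])
print(proj(s,[.617,-.2575,.1696]),proj(s,[.617,-.258,.1755]))
from cell import *
o=get_obs();print(o["tool_pos"],o["joints"],o["eef_rot"])
```

```text
[ 0.61109871 -0.17806897  0.33497356] [ 0.61835525 -0.25677603  0.1755    ]
knob wrist depth [ 0.61795226 -0.25240512  0.1843562 ]
side knob [[ 0.61470738 -0.24516295  0.1844122 ]
 [ 0.61387676 -0.25088268  0.18153679]
 [ 0.61006548 -0.24681175  0.18457722]] tips [[ 6.69331971e-01 -2.46206236e-01  2.26947419e-01]
 [ 6.68964003e-01 -2.45411344e-01  2.24731613e-01]
 [ 6.68978723e-01 -2.45633066e-01  2.21944868e-01]
 [ 6.69065765e-01 -2.46047702e-01  2.19038364e-01]
 [ 6.68995063e-01 -2.46044115e-01  2.16354599e-01]
 [ 8.10340925e-01 -6.21861585e-01  4.99215416e-04]
 [ 8.08430828e-01 -6.17058619e-01 -7.57673847e-04]
 [ 8.04478425e-01 -6.06824355e-01  1.12117209e-03]]
[291.39164997 122.68499252] [291.59756136 120.53297194]
[ 0.61824288 -0.25766818  0.17189296] [ 0.91613407  0.68758375 -0.85839453  1.52125637  0.54537851  1.18367519
  0.0548409 ] [6.97398368e-04 6.73511278e-01 7.39176507e-01 4.03767379e-04]
```

Run:
```python
from h import *
from cell import *
o=get_obs()
from scipy.spatial.transform import Rotation as Ro
q=o["eef_rot"];R=Ro.from_quat([q[1],q[2],q[3],q[0]]).as_matrix();p=o["tool_pos"]
c=load("wrist2");W=cloud(c)
for u,v in((145,262),(155,250),(160,270),(130,300),(350,250),(360,262),(375,290)):
    print(u,v,W[v,u].round(4),((W[v,u]-p)@R*1000).round(1))
s=load("side2");Ws=cloud(s)
L=((Ws-p)@R*1000)
m=(np.abs(L[...,0])<40)&(np.abs(L[...,1])<80)&(L[...,2]<10)&(L[...,2]>-150)
for z in range(-100,10,10):
    k=m&(abs(L[...,2]-z)<5);
    if k.sum():print(z,k.sum(),np.percentile(L[k],[5,50,95],axis=0).round(0).tolist())
```

```text
145 262 [ 0.5719 -0.2505  0.2246] [ 11.4 -45.4 -52.8]
155 250 [ 0.5729 -0.2505  0.2146] [ 11.3 -44.4 -42.8]
160 270 [ 0.5755 -0.2598  0.2158] [  1.8 -42.7 -44. ]
130 300 [ 0.5729 -0.2545  0.2434] [  7.4 -44.8 -71.6]
350 250 [ 0.6602 -0.2431  0.2131] [ 10.5  43.2 -41.2]
360 262 [ 0.6612 -0.2426  0.2238] [ 10.9  44.2 -51.8]
375 290 [ 0.6598 -0.2418  0.2436] [ 11.9  43.  -71.6]
-100 201 [[-11.0, -70.0, -105.0], [10.0, -13.0, -101.0], [17.0, 69.0, -96.0]]
-90 159 [[-10.0, -72.0, -94.0], [10.0, -43.0, -90.0], [14.0, 69.0, -86.0]]
-80 59 [[5.0, -61.0, -85.0], [11.0, 44.0, -82.0], [14.0, 62.0, -76.0]]
-70 56 [[-7.0, -56.0, -75.0], [8.0, 0.0, -70.0], [12.0, 53.0, -66.0]]
-60 53 [[-6.0, -56.0, -64.0], [8.0, -42.0, -60.0], [12.0, 54.0, -56.0]]
-50 50 [[-8.0, -55.0, -55.0], [7.0, -0.0, -50.0], [12.0, 53.0, -46.0]]
-40 18 [[-9.0, -49.0, -44.0], [9.0, 43.0, -43.0], [12.0, 49.0, -39.0]]
-20 16 [[-6.0, -5.0, -17.0], [0.0, -0.0, -16.0], [5.0, 5.0, -15.0]]
-10 58 [[-3.0, -14.0, -14.0], [7.0, -4.0, -10.0], [13.0, 10.0, -6.0]]
0 34 [[-2.0, -15.0, -5.0], [10.0, -3.0, -2.0], [14.0, 11.0, 3.0]]
```

Both cameras agree that the open fingertips are about 41 mm behind where the reported TCP and tip_extent put them: measured at tool z −40, expected +1. The gripper body is shifted by the same amount. I'll treat the true grasp point as about 46 mm behind the reported TCP. Next I'll go lower and check.

```bash
python3 -m crank '[0,0,0,0,0,15,1, 0,0,0,0,0,15,1, 0,0,0,0,0,9,1, 0,0,0,0,0,0,1]' 25
python3 - <<'E'
from h import *
c=grab("side",3);crop(c,230,60,390,200,4,"s3c.png")
E
```

```text
time: 3.92
tool_pos: [0.6166, -0.2575, 0.1304]
eef_rot: [-0.001, 0.673, 0.739, -0.0]
contact_force: [0.2, 0.7, 0.5]
finger_gap: 0.0855
```

View pics/s3c.png

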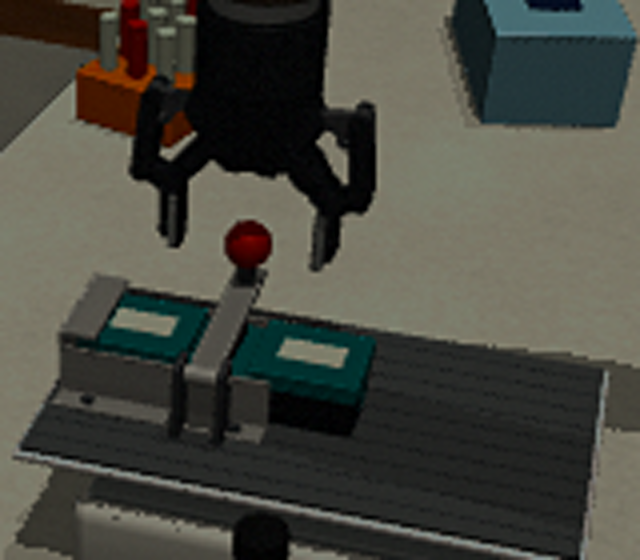

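Fingertips are now at knob height (crop 172,243 / 318,265, knob 248,243). Closing.

```bash
python3 -m crank '[0,0,0,0,0,3,1, 0,0,0,0,0,0,-1, 0,0,0,0,0,0,-1, 0,0,0,0,0,0,-1, 0,0,0,0,0,0,-1, 0,0,0,0,0,0,-1, 0,0,0,0,0,0,-1]' 25
python3 - <<'E'
from h import *
c=grab("side",4);crop(c,230,60,390,200,4,"s4c.png")
from cell import *
o=get_obs();print(o["finger_gap"],o["contact_force"],o["joints"])
E
```

```text
time: 4.85
tool_pos: [0.6165, -0.2578, 0.1291]
eef_rot: [-0.0, 0.673, 0.739, -0.001]
contact_force: [-4.7, 0.2, 6.0]
finger_gap: 0.0286
0.028385542472844562 [-5.29880396  1.03539476  5.12932262] [ 0.90297481  0.72887961 -0.83193203  1.55646968  0.57995033  1.11950574
  0.03087762]
```

View pics/s4c.png

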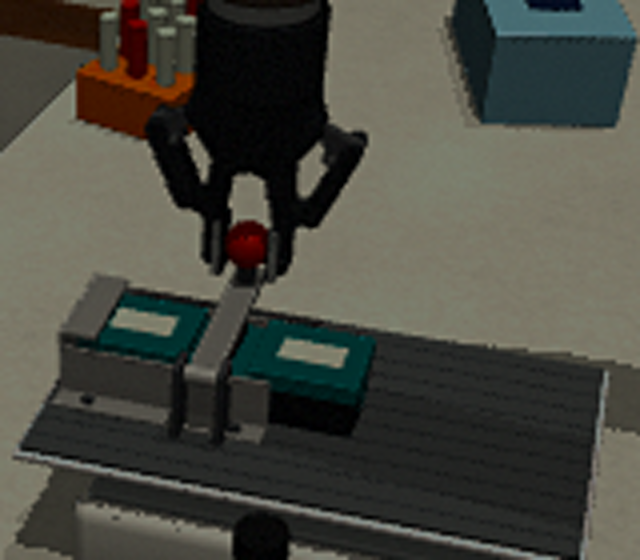

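```bash
python3 -c "
import numpy as np
t=np.radians(15.17+np.linspace(0,102,13));y=-110.9*np.cos(t);z=110.9*np.sin(t)
print(np.diff(y).round(1),(-np.diff(z)).round(1))"
```

```text
[ 5.5  7.7  9.8 11.6 13.2 14.5 15.5 16.1 16.4 16.3 15.9 15.1] [-15.5 -14.5 -13.2 -11.6  -9.8  -7.7  -5.5  -3.2  -0.7   1.7   4.1   6.4]
```

```bash
python3 -m crank '[0,0,0,5.5,-0.5,-15.5,-1, 0,0,0,7.7,-0.5,-14.5,-1, 0,0,0,9.8,0,-13.2,-1, 0,0,0,11.6,0,-11.6,-1, 0,0,0,0,0,0,-1]' 25
python3 - <<'E'
from h import *
c=grab("side",5);crop(c,230,50,390,200,4,"s5c.png")
from cell import *
o=get_obs();print(o["finger_gap"],o["contact_force"])
E
```

```text
time: 5.52
tool_pos: [0.6133, -0.2221, 0.1851]
eef_rot: [0.001, 0.673, 0.74, -0.0]
contact_force: [-1.7, -1.0, -1.1]
finger_gap: 0.0283
0.028318052627315578 [-0.33548365 -1.48777164 -1.23512136]
```

View pics/s5c.png

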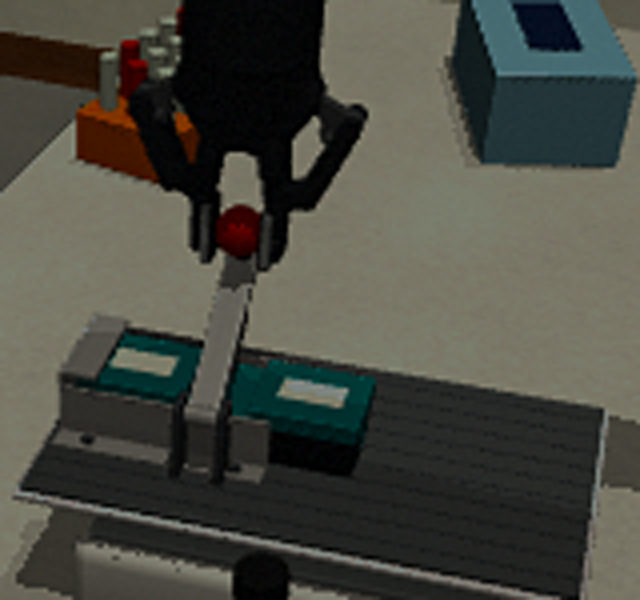

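The bar is swinging up with the knob held and low forces. I'll continue the arc.

```bash
python3 -m crank '[0,0,0,13.2,0,-9.8,-1, 0,0,0,14.5,0,-7.7,-1, 0,0,0,15.5,0,-5.5,-1, 0,0,0,16.1,0,-3.2,-1, 0,0,0,0,0,0,-1]' 25; python3 -m crank '[0,0,0,16.4,0,-0.7,-1, 0,0,0,16.3,0,1.7,-1, 0,0,0,15.9,0,4.1,-1, 0,0,0,15.1,0,6.4,-1, 0,0,0,0,0,0,-1, 0,0,0,0,0,0,-1]' 25
python3 - <<'E'
from h import *
c=grab("side",6);crop(c,230,50,390,200,4,"s6c.png")
from cell import *
o=get_obs();print(o["finger_gap"],o["contact_force"])
E
```

```text
time: 6.2
tool_pos: [0.6078, -0.1614, 0.2105]
eef_rot: [0.0, 0.672, 0.741, 0.0]
contact_force: [0.8, -1.0, 1.8]
finger_gap: 0.0285
time: 6.95
tool_pos: [0.6022, -0.0992, 0.1982]
eef_rot: [-0.0, 0.673, 0.74, 0.001]
contact_force: [3.8, 1.8, 2.9]
finger_gap: 0.0288
0.028615851892652745 [3.25350432 2.40078772 3.73297352]
```

View pics/s6c.png

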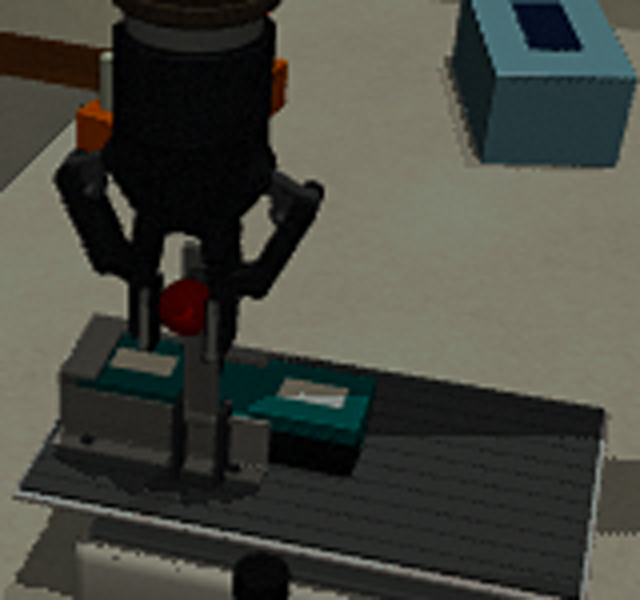

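```bash
python3 -m crank '[0,0,0,0,0,0,1, 0,0,0,0,0,0,1, 0,0,0,0,0,0,1, 0,0,0,0,0,0,1, 0,0,0,0,0,-40,1, 0,0,0,0,0,-60,1, 0,0,0,0,0,0,1]' 25
python3 - <<'E'
from h import *
c=grab("side",7);crop(c,230,50,390,220,3.5,"s7c.png")
c=grab("scene",7);crop(c,115,80,265,235,3.8,"c7c.png");
W=cloud(load("side7"));h=cv2.cvtColor(load("side7")["image"],cv2.COLOR_BGR2HSV)
m=((h[...,0]<6)|(h[...,0]>174))&(h[...,1]>150)&(h[...,2]>50)&(abs(W[...,0]-.61)<.06)&(abs(W[...,1]+.13)<.15)
print(m.sum(),np.nanmedian(W[m],0))
from cell import *
o=get_obs();print(o["tool_pos"],o["finger_gap"],o["contact_force"],o["joints"])
E
```

```text
time: 7.88
tool_pos: [0.6047, -0.1, 0.3035]
eef_rot: [0.004, 0.673, 0.739, 0.003]
contact_force: [-0.4, 0.3, -1.1]
finger_gap: 0.0851
119 [ 0.5988385  -0.08129976  0.24413689]
[ 0.60184744 -0.1009636   0.29867371] 0.08531483588470523 [-0.42920538 -0.3392806  -0.06481815] [ 0.81145595  0.48435816 -0.97197169  1.53390952  0.4073304   1.33825279
 -0.10788777]
```

View pics/s7c.png

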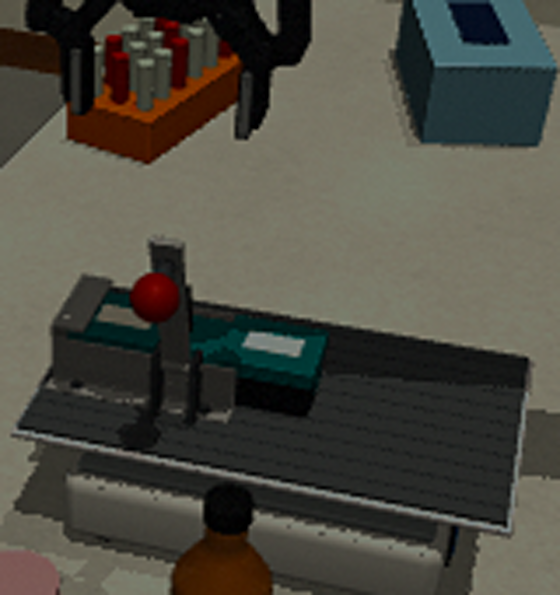

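View pics/c7c.png

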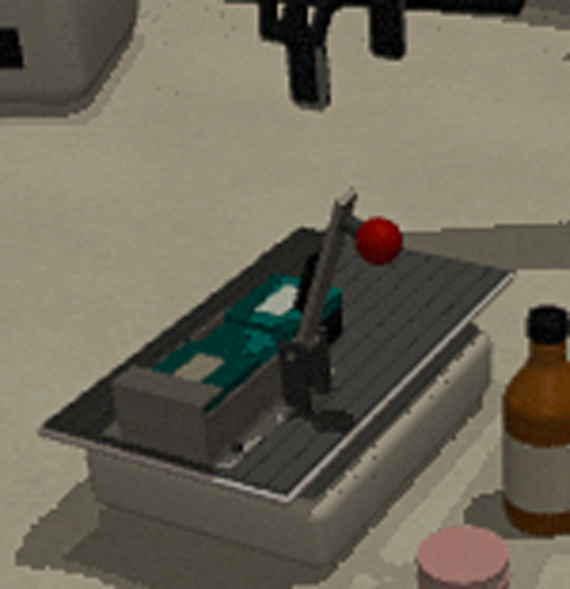

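Bar is folded back: knob at side crop (155,297), about 125° around the hinge as expected. Next I'll turn to grip the box's front end across.

```bash
python3 -m crank '[0,0,0,-50,-35,0,1, 0,0,0,-51,-35,0,1, 0,0,0,0,0,0,1]'; python3 -m crank '[0,0,10,0,0,0,1, 0,0,10,0,0,0,1, 0,0,10,0,0,0,1, 0,0,10,0,0,0,1, 0,0,10,0,0,0,1, 0,0,10,0,0,0,1, 0,0,10,0,0,0,1, 0,0,10,0,0,0,1, 0,0,10,0,0,0,1, 0,0,0,0,0,0,1]'
python3 - <<'E'
from h import *
from cell import *
o=get_obs();print(o["tool_pos"],o["eef_rot"],o["joints"].round(2))
c=grab("wrist",8)
h=cv2.cvtColor(c["image"],cv2.COLOR_BGR2HSV)
m=((h[...,0]>78)&(h[...,0]<96)&(h[...,1]>130)).astype(np.uint8)
for k in cv2.findContours(m,0,2)[0]:
    if cv2.contourArea(k)>150:
        rc=cv2.boxPoints(cv2.minAreaRect(k));q=np.array([ray(c,u,v,.138)[:2] for u,v in rc]);print(rc.round(1).tolist(),q.round(4).tolist())
E
```

```text
time: 8.35
tool_pos: [0.5372, -0.2155, 0.2955]
eef_rot: [-0.002, 0.678, 0.735, -0.002]
contact_force: [0.6, 0.0, 0.3]
finger_gap: 0.0854
time: 9.6
tool_pos: [0.541, -0.207, 0.2969]
eef_rot: [-0.0, 0.999, 0.048, -0.001]
contact_force: [-0.0, -0.8, 0.7]
finger_gap: 0.0853
[ 0.54096137 -0.20699951  0.29686176] [-4.83782381e-04  9.98848163e-01  4.79687675e-02 -1.05373917e-03] [ 0.85  0.34 -0.67  1.62  0.22  1.27 -1.34]
[[231.0, 18.0], [291.0, 18.0], [291.0, 181.0], [231.0, 181.0]] [[0.6826, -0.1705], [0.6881, -0.2272], [0.5277, -0.2487], [0.5213, -0.1821]]
```

View pics/wrist8.png

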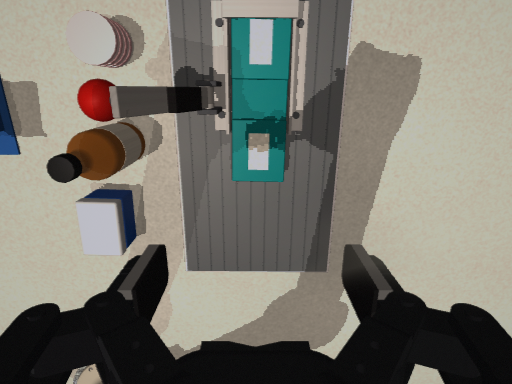

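Wrist view: the teal lid's front edge is at row 181, columns 232–284. The lid is centred in the channel, with the mouth near row 127.

Run:
```python
from h import *
c=load("wrist8")
for u,v,z in((232,181,.138),(284,181,.138),(258,181,.138),(231,78,.138),(291,78,.138),(214,127,.1),(303,127,.1),(187,271,.1),(328,271,.1)): print(u,v,ray(c,u,v,z).round(4))
```

```text
232 181 [ 0.5214 -0.1833  0.138 ]
284 181 [ 0.527 -0.241  0.138]
258 181 [ 0.5242 -0.2121  0.138 ]
231 78 [ 0.6291 -0.1744  0.138 ]
291 78 [ 0.6349 -0.2343  0.138 ]
214 127 [ 0.5739 -0.1555  0.1   ]
303 127 [ 0.5839 -0.2598  0.1   ]
187 271 [ 0.3743 -0.1291  0.1   ]
328 271 [ 0.393  -0.3226  0.1   ]
```

```bash
python3 -m crank '[0,0,0,5,4,50,1, 0,0,0,0,0,50,1, 0,0,0,0,0,50,1, 0,0,0,0,0,40,1, 0,0,0,0,0,20,1, 0,0,0,0,0,0,1, 0,0,0,0,0,0,1]'
python3 - <<'E'
from h import *
from cell import *
o=get_obs();print(o["tool_pos"],o["eef_rot"],o["contact_force"])
c=grab("side",9);crop(c,230,50,390,220,3.5,"s9c.png");grab("wrist",9)
L=None
E
```

```text
time: 10.52
tool_pos: [0.5482, -0.2116, 0.0898]
eef_rot: [0.0, 0.999, 0.047, 0.001]
contact_force: [-0.6, -0.4, 0.1]
finger_gap: 0.0853
[ 0.54821507 -0.21163643  0.08979042] [4.47789235e-04 9.98887630e-01 4.71365015e-02 1.20535107e-03] [-0.55803035 -0.44100124  0.1101803 ]
```

View pics/s9c.png

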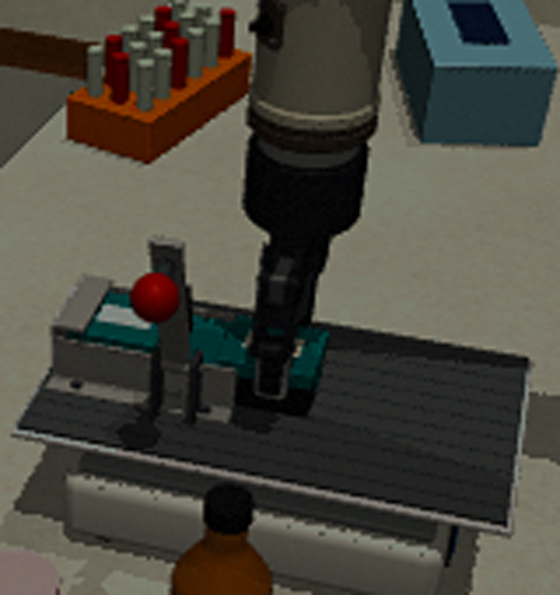

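View pics/wrist9.png

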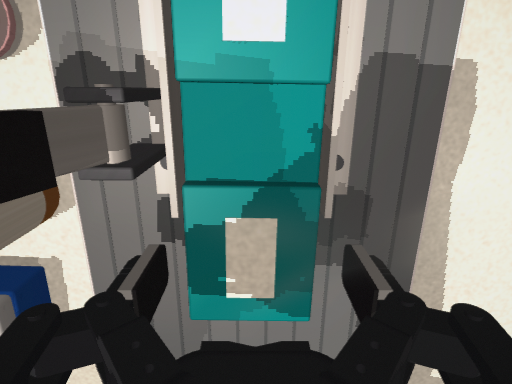

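Fingers straddle the box's front part, with the lid at columns 187–312 and the pads centred at 255. Lowering and gripping.

```bash
python3 -m crank '[0,0,0,0,-1,10,1, 0,0,0,0,0,7,1, 0,0,0,0,0,0,1]' 40;  python3 -m crank '[0,0,0,0,0,0,-1, 0,0,0,0,0,0,-1, 0,0,0,0,0,0,-1, 0,0,0,0,0,0,-1]' 40
python3 - <<'E'
from h import *
c=grab("side",10);crop(c,270,90,360,190,6,"s10c.png");
E
```

```text
time: 11.0
tool_pos: [0.5459, -0.2102, 0.0703]
eef_rot: [-0.0, 0.999, 0.047, -0.001]
contact_force: [0.2, -0.8, 0.4]
finger_gap: 0.0854
time: 11.5
tool_pos: [0.5474, -0.2106, 0.072]
eef_rot: [0.0, 0.999, 0.047, 0.001]
contact_force: [-1.3, -0.1, 6.2]
finger_gap: 0.0571
```

View pics/s10c.png

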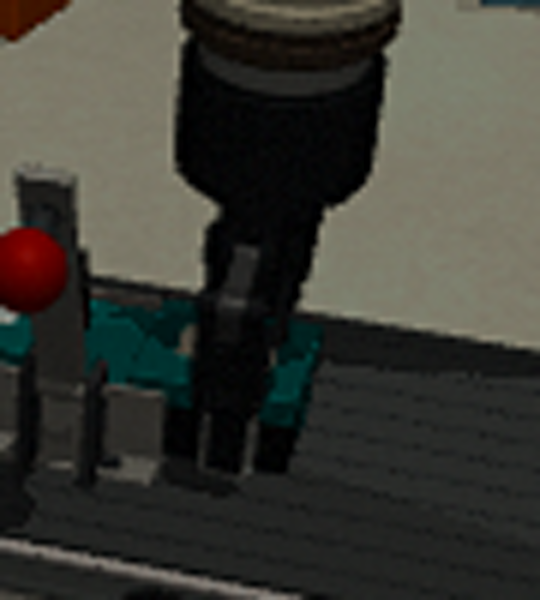

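```bash
python3 -m crank '[0,0,0,-8,0,-0.5,-1, 0,0,0,-16,0,0,-1, 0,0,0,-20,0,0,-1, 0,0,0,-20,0,0,-1, 0,0,0,0,0,0,-1]' 40;  python3 -m crank '[0,0,0,-20,0,0,-1, 0,0,0,-20,0,0,-1, 0,0,0,-14,0,0,-1, 0,0,0,-8,0,0,-1, 0,0,0,0,0,0,-1]' 40
python3 - <<'E'
from h import *
c=grab("side",11);crop(c,230,50,390,220,3.5,"s11c.png");
from cell import *
print(get_obs()["joints"])
E
```

```text
time: 12.18
tool_pos: [0.4801, -0.2169, 0.072]
eef_rot: [0.0, 0.999, 0.046, -0.001]
contact_force: [-3.4, 0.8, 8.4]
finger_gap: 0.0574
time: 12.8
tool_pos: [0.42, -0.2226, 0.072]
eef_rot: [0.0, 0.999, 0.046, -0.001]
contact_force: [-0.6, 0.5, 8.6]
finger_gap: 0.0577
[ 0.93964779  0.42644203 -0.60400022  2.08206579  0.35942677  0.73622152
 -1.37128337]
```

View pics/s11c.png

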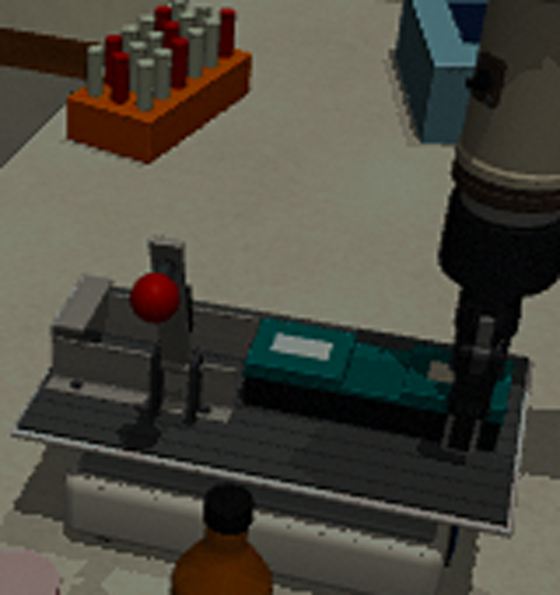

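Box is out on the open front of the mat. I'll release, rise and look before re-gripping at its middle.

```bash
python3 -m crank '[0,0,0,0,0,0,1, 0,0,0,0,0,0,1, 0,0,0,0,0,0,1, 0,0,0,0,0,-25,1, 0,0,0,20,0,-40,1, 0,0,0,40,0,-40,1, 0,0,0,0,0,0,1, 0,0,0,0,0,0,1]' 40
python3 - <<'E'
from h import *
from cell import *
o=get_obs();print(o["tool_pos"],o["joints"].round(2))
c=grab("wrist",12)
h=cv2.cvtColor(c["image"],cv2.COLOR_BGR2HSV)
m=((h[...,0]>78)&(h[...,0]<96)&(h[...,1]>130)).astype(np.uint8)
for k in cv2.findContours(m,0,2)[0]:
    if cv2.contourArea(k)>150:
        rc=cv2.boxPoints(cv2.minAreaRect(k));q=np.array([ray(c,u,v,.138)[:2] for u,v in rc]);print(rc.round(1).tolist(),q.round(4).tolist())
E
```

```text
time: 13.85
tool_pos: [0.48, -0.2164, 0.1759]
eef_rot: [-0.0, 0.999, 0.047, -0.001]
contact_force: [-0.2, 0.2, -0.4]
finger_gap: 0.0852
[ 0.48000386 -0.21640354  0.17594457] [ 0.93  0.36 -0.67  1.88  0.26  0.99 -1.34]
[[213.0, 302.0], [213.0, 70.0], [303.0, 70.0], [303.0, 302.0]] [[0.3953, -0.1906], [0.5691, -0.1816], [0.5744, -0.2376], [0.4021, -0.2626]]
```

View pics/wrist12.png

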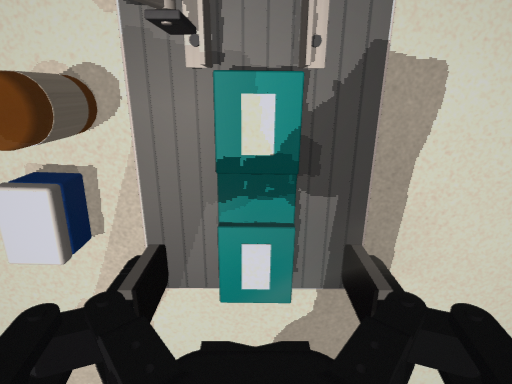

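Run:
```python
from h import *
c=load("wrist12")
for u,v,z in((259,70,.138),(256,302,.138),(257,173,.138),(257,224,.138),(194,67,.1),(318,67,.1),(214,70,.138),(304,70,.138),(220,302,.138),(292,302,.138)): print(u,v,ray(c,u,v,z).round(4))
```

```text
259 70 [ 0.5719 -0.2103  0.138 ]
256 302 [ 0.3985 -0.225   0.138 ]
257 173 [ 0.5054 -0.2154  0.138 ]
257 224 [ 0.4669 -0.2192  0.138 ]
194 67 [ 0.5715 -0.1625  0.1   ]
318 67 [ 0.5801 -0.2538  0.1   ]
214 70 [ 0.5692 -0.1823  0.138 ]
304 70 [ 0.5745 -0.2383  0.138 ]
220 302 [ 0.3958 -0.1962  0.138 ]
292 302 [ 0.4012 -0.2538  0.138 ]
```

```bash
python3 -m crank '[0,0,0,6,1.5,40,1, 0,0,0,0,0,35,1, 0,0,0,0,0,20,1, 0,0,0,0,0,8,1, 0,0,0,0,0,0,1]' 60; python3 -m crank '[0,0,0,0,0,0,-1, 0,0,0,0,0,0,-1, 0,0,0,0,0,0,-1, 0,0,0,0,0,0,-1, 0,0,0,0,0,0,-1]' 60
python3 - <<'E'
from h import *
c=grab("side",13);crop(c,230,50,390,220,3.5,"s13c.png");
E
```

```text
time: 14.52
tool_pos: [0.487, -0.2175, 0.0736]
eef_rot: [-0.0, 0.999, 0.047, -0.0]
contact_force: [-0.0, -0.3, 0.5]
finger_gap: 0.0856
time: 15.15
tool_pos: [0.4881, -0.2179, 0.0752]
eef_rot: [0.001, 0.999, 0.047, 0.001]
contact_force: [-0.8, 0.5, 5.0]
finger_gap: 0.057
```

View pics/s13c.png

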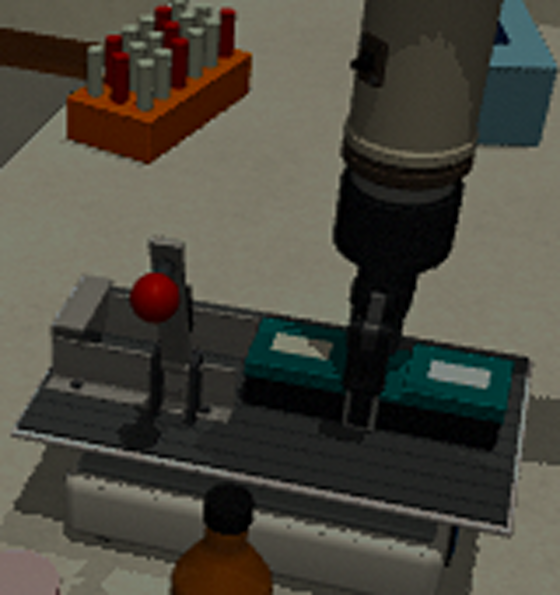

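```bash
python3 -m crank '[0,0,0,0,0,-10,-1, 0,0,0,0,0,-25,-1, 0,0,0,0,0,-40,-1, 0,0,0,0,0,-45,-1, 0,0,0,0,0,-45,-1, 0,0,0,0,0,-40,-1, 0,0,0,0,0,-20,-1, 0,0,0,0,0,0,-1]' 60; python3 -m crank '[0,0,0,-5,-20,0,-1, 0,0,0,-10,-40,0,-1, 0,0,0,-10,-50,0,-1, 0,0,0,-10,-50,0,-1, 0,0,0,-10,-50,0,-1, 0,0,0,-5,-40,0,-1, 0,0,0,0,-20,0,-1, 0,0,0,0,0,0,-1]' 60
python3 - <<'E'
from h import *
from cell import *
o=get_obs();print(o["tool_pos"],o["joints"].round(2),o["contact_force"])
grab("wrist",14); grab("side",14)
E
```

```text
time: 16.2
tool_pos: [0.4878, -0.2177, 0.3005]
eef_rot: [0.001, 0.999, 0.047, 0.001]
contact_force: [-0.3, -0.6, -4.0]
finger_gap: 0.0572
time: 17.2
tool_pos: [0.4102, 0.0488, 0.2976]
eef_rot: [0.0, 0.999, 0.049, -0.001]
contact_force: [0.5, -0.5, -3.6]
finger_gap: 0.0564
[0.41023963 0.04883136 0.29759716] [ 0.79 -0.04 -0.94  1.97 -0.04  1.2  -1.6 ] [ 0.51936697 -0.47912089 -3.60373916]
```

View pics/wrist14.png

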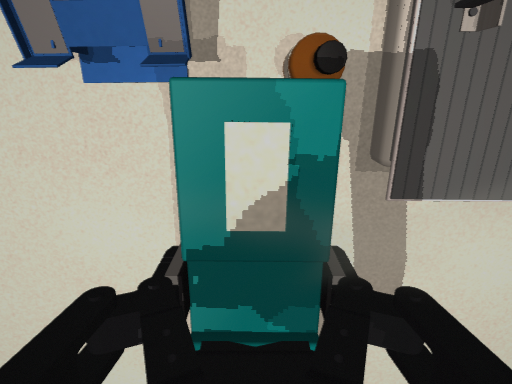

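View pics/side14.png

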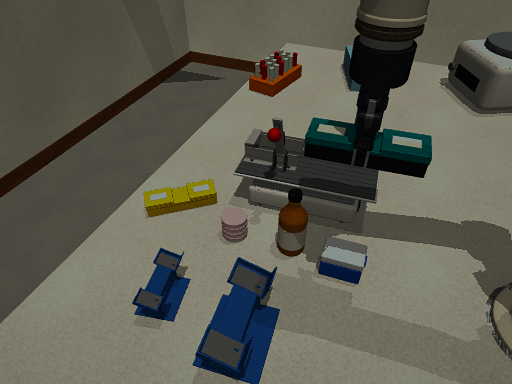

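```bash
python3 -m crank '[0,0,0,25,-15,0,-1, 0,0,0,30,-20,0,-1, 0,0,0,20,-15,0,-1, 0,0,0,0,0,0,-1,0,0,0,0,0,0,-1]' 60
python3 - <<'E'
from h import *
from cell import *
o=get_obs();print(o["tool_pos"],o["joints"].round(2),o["contact_force"])
c=grab("wrist",15)
W=cloud(c)
m=(abs(W[...,0]-.54)<.07)&(abs(W[...,1]-.24)<.13)&(W[...,2]>.05)&(W[...,2]<.125)
h=cv2.cvtColor(c["image"],cv2.COLOR_BGR2HSV)
br=m&((h[...,0]<25)|(h[...,1]<80));P=W[br]
mu=P.mean(0);U,s,V=np.linalg.svd(P-mu);n=V[2]*np.sign(V[2][2]);P=P[abs((P-mu)@n)<.004];mu=P.mean(0);U,s,V=np.linalg.svd(P-mu);n=V[2]*np.sign(V[2][2])
ey=np.cross([0,0,1],-n);ey/=np.linalg.norm(ey);ex=np.cross(ey,n)
q=np.stack([(P-mu)@ex,(P-mu)@ey],-1);lo,hi=np.percentile(q,[.3,99.7],axis=0);print(len(P),"n",n,"tilt",np.arccos(n[2]),"mid",mu+ex*(lo+hi)[0]/2+ey*(lo+hi)[1]/2,hi-lo,"ex",ex)
E
```

```text
time: 17.92
tool_pos: [0.4815, 0.1022, 0.2978]
eef_rot: [0.0, 0.999, 0.046, -0.001]
contact_force: [0.0, -0.8, -3.6]
finger_gap: 0.0568
[0.48145576 0.10216011 0.29784007] [ 0.63  0.21 -1.02  1.81  0.19  1.23 -1.92] [ 0.03078211 -0.78946213 -3.61225263]
1912 n [-0.33733586 -0.03556601  0.94071227] tilt 0.34607227388422646 mid [0.54499584 0.23484367 0.08540943] [0.06528012 0.17613812] ex [0.93552702 0.09863452 0.33920557]
```

View pics/wrist15.png

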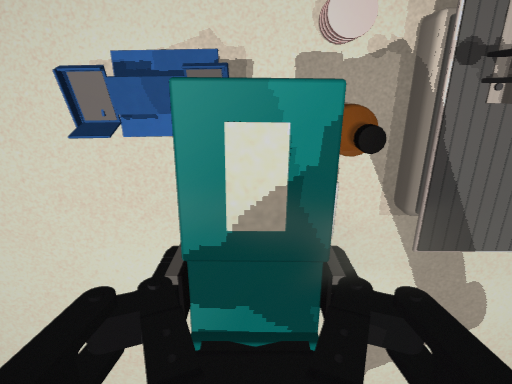

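```bash
python3 -m crank '[0,0,-7,0,0,0,-1, 0,0,-9,0,0,0,-1, 0,0,-10,0,0,0,-1, 0,0,-10,0,0,0,-1, 0,0,-10,0,0,0,-1, 0,0,-10,0,0,0,-1, 0,0,-10,0,0,0,-1, 0,0,-10,0,0,0,-1, 0,0,-9,0,0,0,-1, 0,0,-6,0,0,0,-1, 0,0,0,0,0,0,-1]' 60
python3 - <<'E'
from cell import *
o=get_obs();print(o["tool_pos"],o["joints"].round(2),o["eef_rot"],o["contact_force"])
E
```

```text
time: 19.35
tool_pos: [0.4818, 0.1021, 0.2984]
eef_rot: [0.0, 0.668, 0.744, -0.001]
contact_force: [0.5, 0.3, -4.1]
finger_gap: 0.057
[0.48177035 0.10208378 0.29843491] [ 0.85  0.35 -1.35  1.8   0.36  1.28 -0.49] [ 2.66453581e-04  6.67782726e-01  7.44355920e-01 -6.51481700e-04] [ 0.54932059  0.25862847 -4.06297796]
```

```bash
python3 -m crank '[0,0,0,20,8,0,-1, 0,0,0,35,14,0,-1, 0,0,0,38,15,0,-1, 0,0,0,25,10,0,-1, 0,0,0,10,5,0,-1, 0,0,0,0,0,0,-1, -5,0,0,0,0,0,-1, -5,0,0,0,0,0,-1, -5,0,0,0,0,0,-1, -5,0,0,0,0,0,-1, 0,0,0,0,0,0,-1]' 60
python3 - <<'E'
from cell import *
from h import *
from scipy.spatial.transform import Rotation as Ro
o=get_obs();p=o["tool_pos"];q=o["eef_rot"];R=Ro.from_quat([q[1],q[2],q[3],q[0]]).as_matrix()
n=np.array([np.sin(-.35)*np.cos(np.radians(6.3)),np.sin(-.35)*np.sin(np.radians(6.3)),np.cos(.35)])
print(p,o["joints"].round(2));print("R",R.round(3),n)
bed=np.array([.544,.2365,.0855])
tz=-n;tx=np.array([-np.sin(np.radians(6.3)),np.cos(np.radians(6.3)),0]);ty=np.cross(tz,tx);D=np.stack([tx,ty,tz],1)
print("rot err deg",np.degrees(Ro.from_matrix(R.T@D).as_rotvec()))
g=bed-n*.0255+tx*.0025
print("goal",g,"tool delta mm",R.T@(g-p)*1000)
c=grab("side",16);crop(c,130,120,400,384,2.2,"s16c.png");c=grab("scene",16);crop(c,230,100,430,290,3,"c16c.png")
E
```

```text
time: 20.72
tool_pos: [0.518, 0.2335, 0.2978]
eef_rot: [0.118, 0.657, 0.733, 0.127]
contact_force: [-0.1, -0.1, -2.8]
finger_gap: 0.057
[0.51799293 0.23353174 0.29779614] [ 0.65  0.19 -1.34  1.93  0.48  0.91 -0.8 ]
R [[-0.108  0.934  0.34 ]
 [ 0.994  0.104  0.032]
 [-0.006  0.341 -0.94 ]] [-0.34082703 -0.03762765  0.93937271]
rot err deg [-0.10841904  0.33611774  0.03298329]
goal [0.55241675 0.23994441 0.061546  ] tool delta mm [  3.9964506  -47.76254244 233.97226669]
```

View pics/s16c.png

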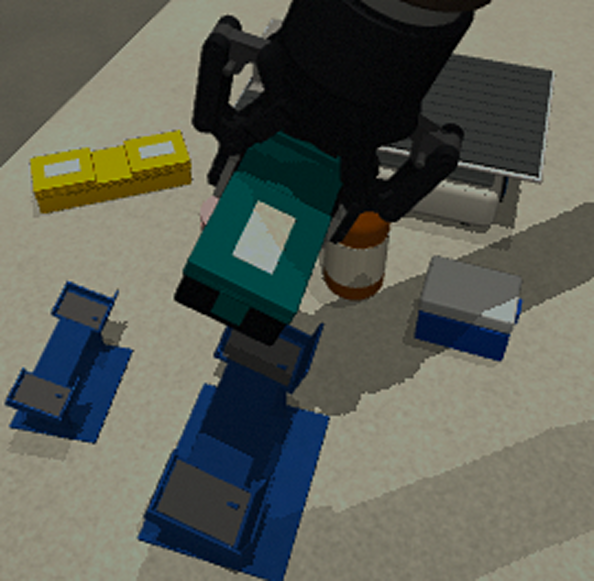

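View pics/c16c.png

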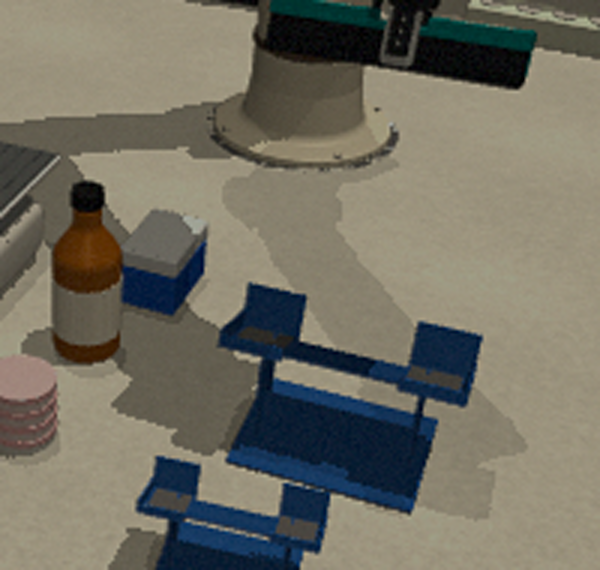

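```bash
python3 -m crank '[0,0,0,1,-12,20,-1, 0,0,0,1,-12,35,-1, 0,0,0,1,-12,40,-1, 0,0,0,1,-12,40,-1, 0,0,0,0,0,28,-1, 0,0,0,0,0,10,-1, 0,0.3,0,0,0,0,-1, 0,0,0,0,0,0,-1]' 60
python3 - <<'E'
from cell import *
from h import *
from scipy.spatial.transform import Rotation as Ro
o=get_obs();p=o["tool_pos"];q=o["eef_rot"];R=Ro.from_quat([q[1],q[2],q[3],q[0]]).as_matrix()
g=np.array([.5524,.240,.0615]);print(p,o["joints"].round(2),"delta",R.T@(g-p)*1000,R.round(3))
c=grab("side",17);crop(c,150,200,330,384,3.2,"s17c.png");c=grab("scene",17);crop(c,270,130,430,280,4,"c17c.png")
E
```

```text
time: 21.82
tool_pos: [0.534, 0.2423, 0.1209]
eef_rot: [0.114, 0.657, 0.734, 0.132]
contact_force: [-0.8, -0.3, -3.3]
finger_gap: 0.0568
[0.5340227  0.24225103 0.12086568] [ 0.24  0.47 -0.97  2.09  0.97  0.67 -1.26] delta [-4.62915264 -3.46139506 61.9166024 ] [[-0.112  0.934  0.341]
 [ 0.994  0.103  0.044]
 [ 0.006  0.343 -0.939]]
```

View pics/s17c.png

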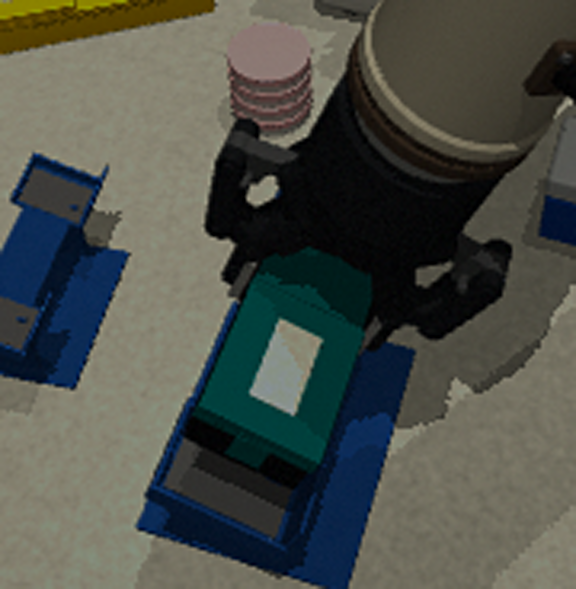

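View pics/c17c.png

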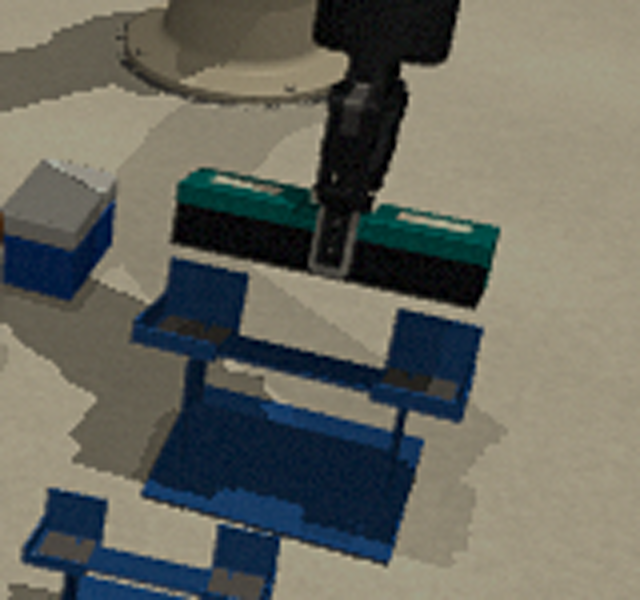

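Run:
```python
from cell import *
from h import *
from scipy.spatial.transform import Rotation as Ro
o=get_obs();p=o["tool_pos"];q=o["eef_rot"];R=Ro.from_quat([q[1],q[2],q[3],q[0]]).as_matrix()
a=load("scene17");b=load("side17")
for x in(-90.5,85.5):
    for z in(-25.5,-63.5):
        P=p+R@np.array([x,29,z])/1000
        print(x,z,P.round(3),"scene",(proj(a,P)-[270,130])*4)
P=p+R@np.array([85.5,29,-63.5])/1000;print("side +x top hi",(proj(b,P)-[150,200])*3.2)
P=p+R@np.array([85.5,-29,-63.5])/1000;print("side +x top lo",(proj(b,P)-[150,200])*3.2)
P=p+R@np.array([85.5,29,-25.5])/1000;print("side +x bot hi",(proj(b,P)-[150,200])*3.2)
# predicted tray inner corners
n=np.array([-.3408,-.0376,.9394]);ty=np.array([-.1097,.994,0]);ux=np.cross(ty,n);bed=np.array([.544,.2365,.0855])
for u in(-33,33):
  for v in(-93,93):
    X=bed+ux*u/1000+ty*v/1000;print(u,v,"scene",((proj(a,X)-[270,130])*4).round(0),"side",((proj(b,X)-[150,200])*3.2).round(0))
```

```text
-90.5 -25.5 [0.562 0.154 0.154] scene [165.89640358 240.54456988]
-90.5 -63.5 [0.549 0.152 0.19 ] scene [176.87343509 177.054402  ]
85.5 -25.5 [0.543 0.329 0.155] scene [478.20793888 308.04126536]
85.5 -63.5 [0.53  0.327 0.191] scene [493.41335267 241.0688708 ]
side +x top hi [197.6588772  412.87927005]
side +x top lo [321.80611622 471.45475013]
side +x bot hi [176.45806113 446.76234667]
-33 -93 scene [161. 312.] side [373. 248.]
-33 93 scene [464. 384.] side [268. 555.]
33 -93 scene [133. 337.] side [272. 200.]
33 93 scene [455. 416.] side [144. 497.]
```

Run:
```python
from h import *
n=np.array([-.3408,-.0376,.9394]);ty=np.array([-.1097,.994,0]);ux=np.cross(ty,n);bed=np.array([.544,.2365,.0855])
for k in("scene0","side0","wrist15","wrist14"):
    c=load(k);W=cloud(c);h=cv2.cvtColor(c["image"],cv2.COLOR_BGR2HSV)
    L=np.stack([(W-bed)@ux,(W-bed)@ty,(W-bed)@n],-1)*1000
    blue=(h[...,0]>95)&(h[...,0]<128)&(h[...,1]>120)
    m=blue&(abs(L[...,0])<40)&(abs(L[...,1])<110)&(L[...,2]>5)&(L[...,2]<16)
    P=L[m]
    for s in(-1,1):
        E=P[(P[:,1]*s>80)]
        if len(E):print(k,"end",s,len(E),"v pct",np.percentile(E[:,1],[2,25,50,75,98]).round(1),"h",np.percentile(E[:,2],[5,95]).round(1))
    # tall wall: height 15-36
    m=blue&(L[...,0]<-22)&(L[...,0]>-50)&(abs(L[...,1])<110)&(L[...,2]>14)&(L[...,2]<40)
    P=L[m]
    if len(P):print(k,"tall wall u",np.percentile(P[:,0],[5,50,95]).round(1),"v",np.percentile(P[:,1],[1,99]).round(1),"inner gap",[P[P[:,1]<0][:,1].max().round(1) if (P[:,1]<0).any() else None,P[P[:,1]>0][:,1].min().round(1) if (P[:,1]>0).any() else None])
```

```text
scene0 end -1 50 v pct [-94.2 -93.1 -91.9 -86.3 -80.6] h [ 5.6 14.5]
scene0 end 1 50 v pct [80.9 85.4 89.4 93.6 95.2] h [ 5.5 14.6]
scene0 tall wall u [-39.2 -36.5 -33.2] v [-91.8  93.4] inner gap [np.float64(-45.8), np.float64(46.8)]
side0 end -1 163 v pct [-98.1 -96.5 -95.9 -95.1 -82.9] h [ 5.5 14.7]
side0 end 1 214 v pct [83.  91.8 93.  93.4 94. ] h [ 6.1 15.3]
side0 tall wall u [-37.7 -35.4 -34.1] v [-96.7  92.8] inner gap [np.float64(-46.6), np.float64(43.2)]
wrist15 end -1 73 v pct [-98.  -96.8 -93.6 -87.1 -80.3] h [ 6.2 12.6]
wrist15 end 1 332 v pct [81.1 90.4 91.  91.5 93. ] h [ 5.5 12.3]
wrist15 tall wall u [-37.  -35.5 -34.8] v [43.  90.3] inner gap [None, np.float64(42.6)]
wrist14 end -1 257 v pct [-98.3 -97.8 -96.9 -95.7 -82.6] h [ 6.1 13.2]
wrist14 end 1 340 v pct [82.9 90.6 91.2 91.7 93.1] h [ 5.5 12. ]
wrist14 tall wall u [-37.4 -35.6 -35.1] v [-96.8  89.4] inner gap [np.float64(-47.4), np.float64(42.2)]
```

```bash
python3 -m crank '[0,0,0,-6,-4,5,-1, 0,0,0,0,0,12,-1, 0,0,0,0,0,0,-1, 0,0,0,0,0,0,-1]' 60
python3 - <<'E'
from cell import *
from h import *
from scipy.spatial.transform import Rotation as Ro
o=get_obs();p=o["tool_pos"];q=o["eef_rot"];R=Ro.from_quat([q[1],q[2],q[3],q[0]]).as_matrix()
g=np.array([.552,.238,.0615]);print(p,"delta",R.T@(g-p)*1000,R.round(3),o["contact_force"])
c=grab("side",18);crop(c,150,200,330,384,3.2,"s18c.png")
E
```

```text
time: 22.42
tool_pos: [0.5358, 0.2365, 0.1022]
eef_rot: [0.114, 0.656, 0.734, 0.131]
contact_force: [-0.7, 1.1, -3.2]
finger_gap: 0.0565
[0.53575988 0.2365416  0.10217651] delta [-0.59472561  1.42052223 43.79583423] [[-0.113  0.934  0.339]
 [ 0.994  0.104  0.043]
 [ 0.005  0.342 -0.94 ]] [-0.71487103  1.09236166 -3.15045938]
```

View pics/s18c.png

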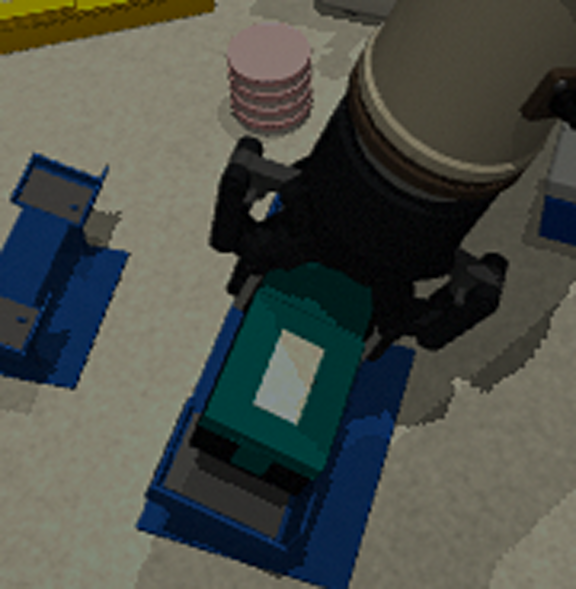

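```bash
python3 -m crank '[0,0,0,0,1,12,-1, 0,0,0,0,0,12,-1, 0,0,0,0,0,7,-1, 0,0,0,0,0,3,-1, 0,0,0,0,0,0,-1, 0,0,0,0,0,0,-1]' 60
python3 - <<'E'
from cell import *
from h import *
from scipy.spatial.transform import Rotation as Ro
o=get_obs();p=o["tool_pos"];q=o["eef_rot"];R=Ro.from_quat([q[1],q[2],q[3],q[0]]).as_matrix()
g=np.array([.552,.238,.0615]);print(p,"delta",R.T@(g-p)*1000,o["contact_force"],R.T@o["contact_force"])
c=grab("side",19);crop(c,150,200,330,384,3.2,"s19c.png");c=grab("scene",19);crop(c,270,130,430,280,4,"c19c.png")
E
```

```text
time: 23.22
tool_pos: [0.5484, 0.238, 0.071]
eef_rot: [0.114, 0.656, 0.734, 0.131]
contact_force: [0.3, -0.6, -3.5]
finger_gap: 0.0567
[0.54841076 0.2380487  0.07099786] delta [-0.50122985  0.09451052 10.14071545] [ 0.34257474 -0.55693916 -3.47269686] [-0.60958078 -0.92716589  3.35498686]
```

View pics/s19c.png

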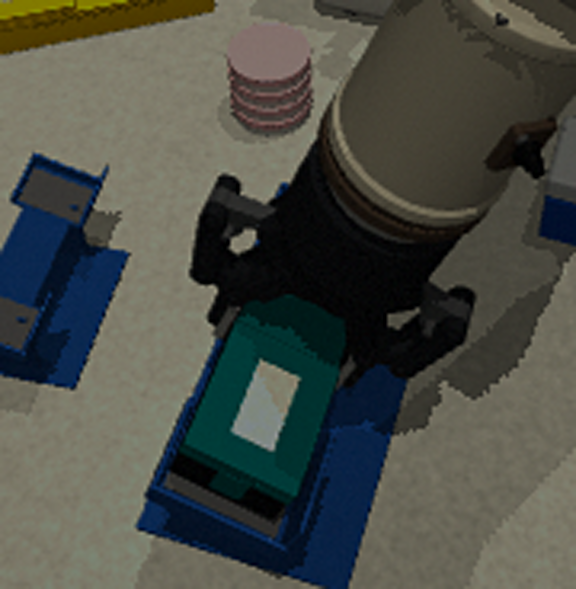

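View pics/c19c.png

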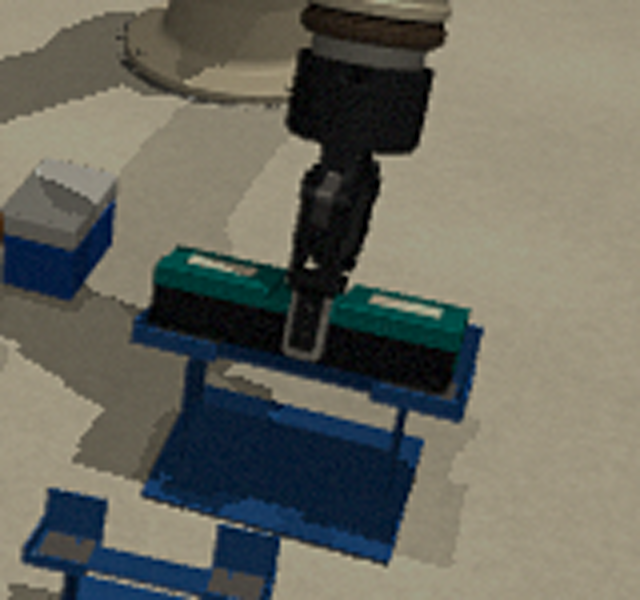

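```bash
python3 -m crank '[0,0,0,0,0,3,-1, 0,0,0,0,0,2,-1, 0,0,0,0,0,1,-1, 0,0,0,0,0,0,-1]' 60;  python3 -m crank '[0,0,0,0,0,1,-1, 0,0,0,0,0,1,-1, 0,0,0,0,0,0,-1]' 60
```

```text
time: 23.82
tool_pos: [0.5504, 0.2381, 0.0652]
eef_rot: [0.114, 0.656, 0.734, 0.131]
contact_force: [-1.8, -1.0, -1.6]
finger_gap: 0.0565
time: 24.2
tool_pos: [0.5509, 0.2382, 0.0644]
eef_rot: [0.115, 0.656, 0.734, 0.131]
contact_force: [-10.0, -4.6, 14.9]
finger_gap: 0.0566
```

```bash
python3 -m crank '[0,0,0,0,0,-0.8,-1, 0,0,0,0,0,0,-1]' 60
python3 - <<'E'
from h import *
c=grab("side",20);crop(c,150,200,330,384,3.2,"s20c.png");c=grab("scene",20);crop(c,270,130,430,280,4,"c20c.png")
E
```

```text
time: 24.45
tool_pos: [0.5507, 0.2382, 0.0647]
eef_rot: [0.114, 0.656, 0.734, 0.131]
contact_force: [-5.0, -2.8, 7.3]
finger_gap: 0.0569
```

View pics/s20c.png

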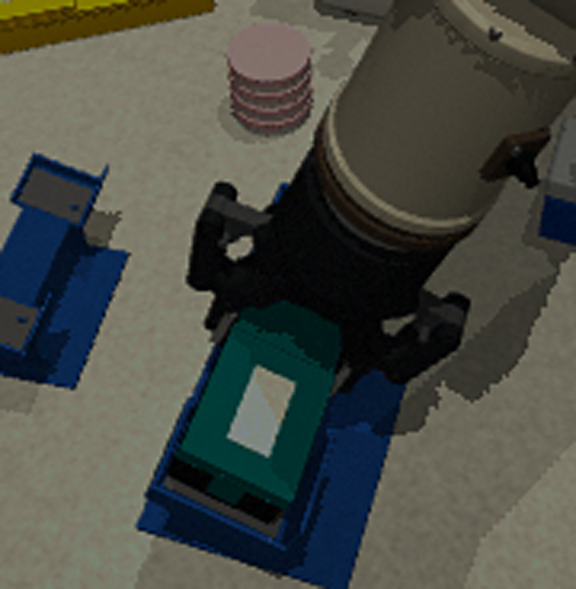

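View pics/c20c.png

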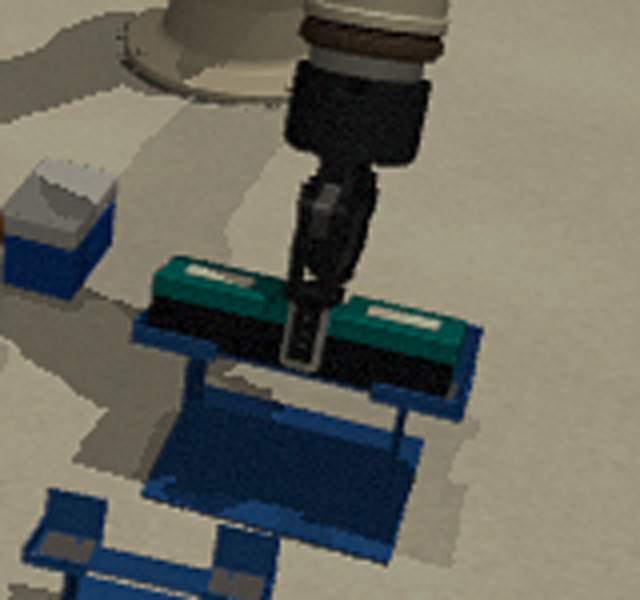

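```bash
cat > chk.py <<'E'
from h import *
import sys
n=np.array([-.3408,-.0376,.9394]);ty=np.array([-.1097,.994,0]);ux=np.cross(ty,n);bed=np.array([.544,.2365,.0855])
def chk(k):
    c=load(k);W=cloud(c);h=cv2.cvtColor(c["image"],cv2.COLOR_BGR2HSV)
    L=np.stack([(W-bed)@ux,(W-bed)@ty,(W-bed)@n],-1)*1000
    m=(h[...,0]>75)&(h[...,0]<98)&(h[...,1]>110)&(abs(L[...,0])<60)&(abs(L[...,1])<120)&(L[...,2]>20)&(L[...,2]<60)
    P=L[m];print(k,len(P))
    for s in(-1,1):
        E=P[(P[:,1]*s>25)];E=E[E[:,2]>np.median(E[:,2])-3]
        if len(E)>20:
            A=np.c_[E[:,0],E[:,1],np.ones(len(E))];x=np.linalg.lstsq(A,E[:,2],rcond=None)[0]
            print(s,len(E),"u",np.percentile(E[:,0],[1,99]).round(1),"v",np.percentile(E[:,1],[1,99]).round(1),"h med",np.median(E[:,2]).round(1),"slopes deg",np.degrees(x[:2]).round(1))
    E=P[P[:,2]>34]
    if len(E)>20: A=np.c_[E[:,0],E[:,1],np.ones(len(E))];x=np.linalg.lstsq(A,E[:,2],rcond=None)[0];print("all slopes",np.degrees(x[:2]).round(2))
    # rails brown height for reference in this cam
    b=(h[...,1]<90)&(abs(L[...,0])<33)&(abs(L[...,1])<95)&(abs(L[...,1])>45)&(abs(L[...,2])<8)
    if b.sum()>10:print("bed h in this cam",np.median(L[b][:,2]).round(1),b.sum())
for k in sys.argv[1:]:chk(k)
E
python3 chk.py side20 scene20 side0 scene0; python3 -c "
from cell import *;from scipy.spatial.transform import Rotation as Ro
o=get_obs();q=o['eef_rot'];R=Ro.from_quat([q[1],q[2],q[3],q[0]]).as_matrix();print(R.T@o['contact_force'],R.T@o['torque'])"
```

```text
side20 1816
1 1037 u [-27.3  29.8] v [25.5 83.3] h med 42.4 slopes deg [-0.3 -0.1]
all slopes [-0.21  3.5 ]
bed h in this cam 2.8 146
scene20 642
-1 156 u [-28.3  30.2] v [-88.2 -25.4] h med 40.0 slopes deg [-1.9 -0.3]
1 174 u [-26.3  32.5] v [25.6 85.4] h med 39.9 slopes deg [-2.3 -0.1]
all slopes [-2.45 -0.04]
bed h in this cam -2.2 17
side0 0
bed h in this cam 2.8 1512
scene0 0
bed h in this cam 0.4 161
[-1.53620932 -2.9528892  -9.30490975] [ 1.18925073 -0.4646207  -0.06181903]
  return _methods._mean(a, axis=axis, dtype=dtype,
  ret = ret.dtype.type(ret / rcount)
```

```bash
python3 -m crank '[0,0,0,0,0,0.5,-1, 0,0,0,0,0,0,0.4, 0,0,0,0,0,0,0.5, 0,0,0,0,0,0,0.5, 0,0,0,0,0,0,1, 0,0,0,0,0,0,1, 0,0,0,0,0,0,1]' 20
python3 - <<'E'
from h import *
c=grab("side",21);crop(c,150,200,330,384,3.2,"s21c.png");grab("scene",21)
E
python3 chk.py side21 scene21
```

```text
time: 25.42
tool_pos: [0.551, 0.2381, 0.0635]
eef_rot: [0.114, 0.656, 0.734, 0.131]
contact_force: [0.3, 0.4, 0.7]
finger_gap: 0.0859
side21 1878
1 1045 u [-26.2  30.7] v [25.6 83.5] h med 41.6 slopes deg [-3.  -0.4]
all slopes [-2.11  3.29]
bed h in this cam 3.1 134
scene21 691
-1 170 u [-27.7  30.7] v [-87.8 -25.9] h med 38.7 slopes deg [-4.4  0.3]
1 181 u [-26.8  32.5] v [25.8 85.5] h med 38.7 slopes deg [-3.9  0. ]
all slopes [-3.76  0.05]
bed h in this cam -1.8 18
  return _methods._mean(a, axis=axis, dtype=dtype,
  ret = ret.dtype.type(ret / rcount)
```

View pics/s21c.png

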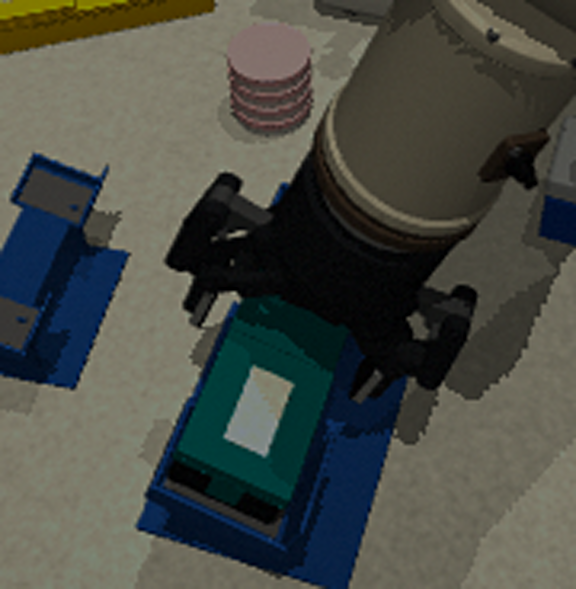

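Run:
```python
from h import *
n=np.array([-.3408,-.0376,.9394]);ty=np.array([-.1097,.994,0]);ux=np.cross(ty,n);bed=np.array([.544,.2365,.0855])
c=load("wrist14");crop(c,0,0,200,90,4,"w14c.png");W=cloud(c);L=np.stack([(W-bed)@ux,(W-bed)@ty,(W-bed)@n],-1)*1000
for r in range(38,52,2): print(r,[tuple(L[r,u].round(1)) for u in range(152,170,3)])
s=load("side0");W=cloud(s);L=np.stack([(W-bed)@ux,(W-bed)@ty,(W-bed)@n],-1)*1000
print("side");
for r in range(344,355,1): print(r,[tuple(L[r,u].round(1)) for u in range(229,242,2)])
```

```text
38 [(np.float64(-17.6), np.float64(-56.2), np.float64(0.2)), (np.float64(-17.9), np.float64(-59.1), np.float64(-1.5)), (np.float64(-17.7), np.float64(-63.0), np.float64(-0.1)), (np.float64(-17.8), np.float64(-66.3), np.float64(-0.6)), (np.float64(-17.8), np.float64(-69.8), np.float64(-0.1)), (np.float64(-17.7), np.float64(-73.4), np.float64(0.6))]
40 [(np.float64(-20.0), np.float64(-55.2), np.float64(-1.5)), (np.float64(-19.2), np.float64(-59.8), np.float64(2.4)), (np.float64(-19.9), np.float64(-62.4), np.float64(-0.6)), (np.float64(-19.9), np.float64(-65.9), np.float64(-0.3)), (np.float64(-19.8), np.float64(-69.5), np.float64(0.3)), (np.float64(-20.2), np.float64(-72.5), np.float64(-1.2))]
42 [(np.float64(-21.9), np.float64(-55.1), np.float64(-0.4)), (np.float64(-21.9), np.float64(-58.6), np.float64(-0.1)), (np.float64(-22.2), np.float64(-61.7), np.float64(-1.4)), (np.float64(-22.1), np.float64(-65.3), np.float64(-0.9)), (np.float64(-22.0), np.float64(-69.0), np.float64(0.0)), (np.float64(-22.2), np.float64(-72.2), np.float64(-1.0))]
44 [(np.float64(-24.1), np.float64(-54.5), np.flo
[... 5022 characters left out ...]
7.3), np.float64(2.5)), (np.float64(-20.7), np.float64(66.1), np.float64(2.7)), (np.float64(-23.7), np.float64(64.7), np.float64(2.7)), (np.float64(-26.7), np.float64(63.3), np.float64(2.6)), (np.float64(-29.8), np.float64(61.9), np.float64(2.5)), (np.float64(-32.7), np.float64(60.8), np.float64(3.1))]
354 [(np.float64(-15.2), np.float64(70.3), np.float64(2.9)), (np.float64(-18.1), np.float64(69.4), np.float64(3.9)), (np.float64(-21.3), np.float64(67.3), np.float64(2.2)), (np.float64(-24.5), np.float64(65.5), np.float64(1.1)), (np.float64(-26.9), np.float64(65.7), np.float64(4.7)), (np.float64(-30.3), np.float64(63.3), np.float64(2.4)), (np.float64(-33.7), np.float64(61.1), np.float64(0.5))]
```

View pics/w14c.png

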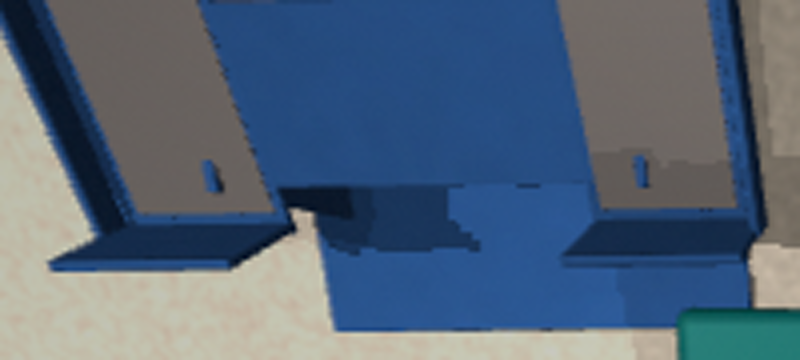

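Released. The lid slope changed by about 2.7° on release, so the low edge may be resting slightly high. Two small ribs on the bed near (u −21, v ±60) could explain it. I'll retract and look closely.

```bash
python3 -m crank '[0,0,0,0,0,-20,1, 0,0,0,0,0,-40,1, 0,0,0,0,0,-50,1, 0,0,0,0,0,-40,1, 0,0,0,0,0,0,1, 0,0,0,0,0,0,1]' 20
python3 - <<'E'
from h import *
from cell import *
grab("wrist",22);c=grab("side",22);crop(c,150,200,330,384,3.2,"s22c.png");c=grab("scene",22);crop(c,270,130,430,280,4,"c22c.png")
print(get_obs()["tool_pos"])
E
python3 chk.py side22 scene22 wrist22 2>/dev/null
```

```text
time: 26.28
tool_pos: [0.5002, 0.2307, 0.204]
eef_rot: [0.114, 0.657, 0.734, 0.131]
contact_force: [0.3, -1.4, -0.2]
finger_gap: 0.0853
[0.49956127 0.23128125 0.20316038]
side22 2953
-1 814 u [-27.4  29.1] v [-91.6 -25.5] h med 41.7 slopes deg [-2.8 -0.1]
1 1041 u [-26.3  30.6] v [25.4 83.6] h med 41.8 slopes deg [-2.9 -0. ]
all slopes [-1.7   0.24]
bed h in this cam 3.0 131
scene22 802
-1 173 u [-28.   31.1] v [-87.3 -26. ] h med 38.7 slopes deg [-4.5 -0.2]
1 189 u [-25.7  33. ] v [25.7 85.7] h med 38.6 slopes deg [-4.2  0.2]
all slopes [-3.77  0.07]
bed h in this cam -2.5 19
wrist22 10165
-1 2826 u [-27.5  28.5] v [-90.6 -25.4] h med 39.1 slopes deg [-3. -0.]
1 3801 u [-26.5  30.1] v [25.6 83.3] h med 38.9 slopes deg [-3.1 -0.2]
all slopes [-2.85 -0.02]
bed h in this cam -0.2 134
```

View pics/s22c.png

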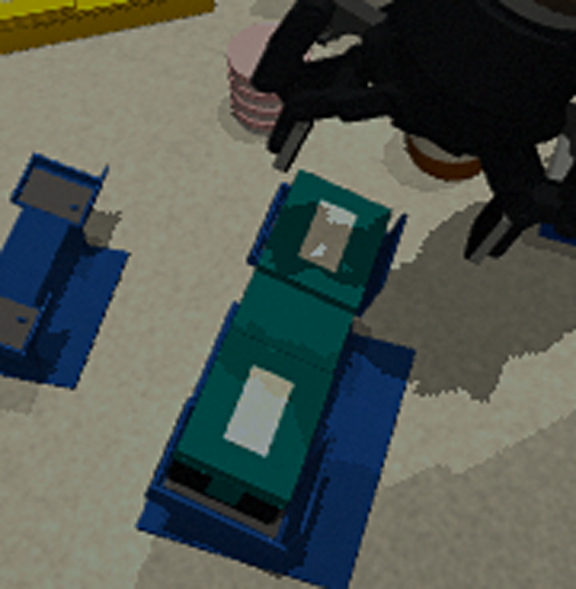

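View pics/c22c.png

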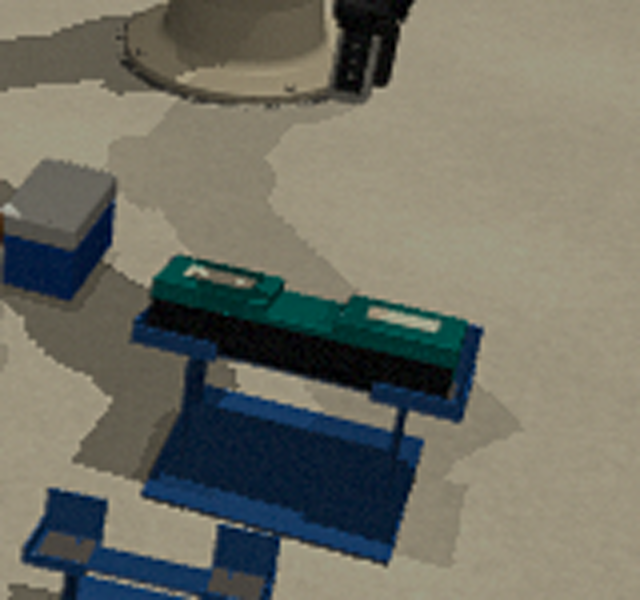

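View pics/wrist22.png

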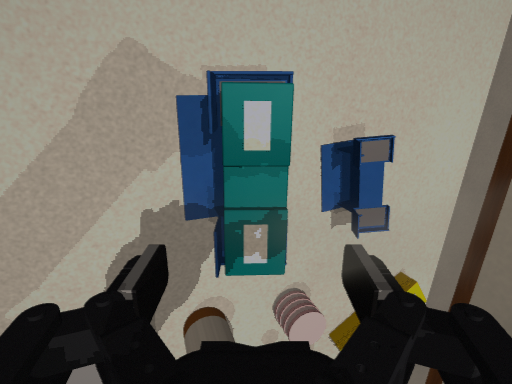

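All three cameras agree that the lid lies about 3° off the bed plane with its low edge high, probably on the ribs. I'll press lightly with the closed fingertips on the low half of the lid's middle, to see if it seats.

Run:
```python
from h import *
from cell import *
from scipy.spatial.transform import Rotation as Ro
n=np.array([-.3408,-.0376,.9394]);ty=np.array([-.1097,.994,0]);ux=np.cross(ty,n);bed=np.array([.544,.2365,.0855])
o=get_obs();p=o["tool_pos"];q=o["eef_rot"];R=Ro.from_quat([q[1],q[2],q[3],q[0]]).as_matrix()
g=bed-ux*.018-ty*.002+n*.025
print(R.T@(g-p)*1000)
```

```text
[ -2.23500585 -16.00559059 100.90710684]
```

```bash
python3 -m crank '[0,0,0,-2,-16,20,-1, 0,0,0,0,0,25,-1, 0,0,0,0,0,25,-1, 0,0,0,0,0,15,-1, 0,0,0,0,0,0,-1, 0,0,0,0,0,0,-1, 0,0,0,0,0,0,-1]' 20
python3 - <<'E'
from h import *
from cell import *
from scipy.spatial.transform import Rotation as Ro
n=np.array([-.3408,-.0376,.9394]);ty=np.array([-.1097,.994,0]);ux=np.cross(ty,n);bed=np.array([.544,.2365,.0855])
o=get_obs();p=o["tool_pos"];print([float((p-bed)@a*1000) for a in(ux,ty,n)],o["contact_force"])
c=grab("side",23);crop(c,150,200,330,384,3.2,"s23c.png")
W=cloud(c);L=np.stack([(W-bed)@ux,(W-bed)@ty,(W-bed)@n],-1)*1000
m=(c["image"].max(-1)<70)&(abs(L[...,0]+18)<25)&(abs(L[...,1])<20)&(L[...,2]>38)&(L[...,2]<90);print("dark lowest h",np.percentile(L[m][:,2],[1,5,20]) if m.sum() else None,m.sum())
E
```

```text
time: 27.3
tool_pos: [0.5143, 0.232, 0.1197]
eef_rot: [0.114, 0.656, 0.734, 0.131]
contact_force: [0.7, 0.3, 0.3]
finger_gap: -0.0001
[-16.442546939185878, -1.2272149861164607, 42.37585063308166] [0.65128524 0.2719346  0.25461871]
dark lowest h [38.30099165 40.83008733 42.31616263] 166
```

View pics/s23c.png

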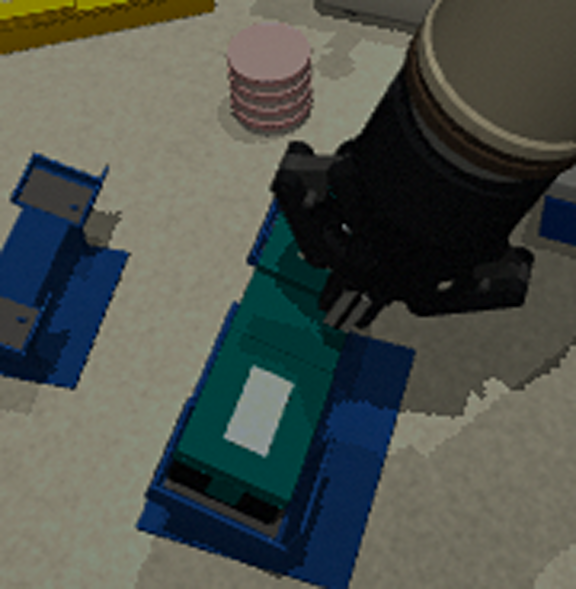

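```bash
python3 -m crank '[0,0,0,0,0,15,-1, 0,0,0,0,0,10,-1, 0,0,0,0,0,4,-1, 0,0,0,0,0,0,-1, 0,0,0,0,0,0,-1]' 20;python3 -m crank '[0,0,0,0,0,2,-1, 0,0,0,0,0,0,-1]' 20;python3 -m crank '[0,0,0,0,0,2,-1, 0,0,0,0,0,0,-1]' 20
```

```text
time: 27.98
tool_pos: [0.524, 0.2332, 0.0921]
eef_rot: [0.114, 0.656, 0.734, 0.131]
contact_force: [-0.8, -0.4, -0.1]
finger_gap: -0.0002
time: 28.22
tool_pos: [0.5248, 0.2331, 0.0901]
eef_rot: [0.114, 0.656, 0.734, 0.131]
contact_force: [0.1, -0.4, 0.1]
finger_gap: 0.0001
time: 28.48
tool_pos: [0.5249, 0.2331, 0.089]
eef_rot: [0.115, 0.656, 0.734, 0.131]
contact_force: [-10.3, -4.5, 17.4]
finger_gap: 0.0001
```

```bash
python3 - <<'E'
from h import *
c=grab("side",24);grab("scene",24)
E
python3 chk.py side24 scene24 2>/dev/null
```

```text
side24 1898
-1 66 u [ 1.4 29. ] v [-92.  -25.5] h med 40.3 slopes deg [-2.4 -0.3]
1 1046 u [-26.7  30.1] v [25.5 83.7] h med 41.3 slopes deg [-2.2 -0.3]
all slopes [-1.86  1.24]
bed h in this cam 2.9 131
scene24 765
-1 168 u [-28.6  31.2] v [-87.6 -25.4] h med 38.4 slopes deg [-3.5 -0. ]
1 182 u [-26.   32.3] v [25.6 85.6] h med 38.5 slopes deg [-3.6 -0.1]
all slopes [-3.43  0.05]
bed h in this cam 0.0 11
```

```bash
python3 -m crank '[0,0,0,0,0,0.5,-1, 0,0,0,0,0,0,-1]' 20
python3 - <<'E'
from h import *
c=grab("side",25)
E
python3 chk.py side25 2>/dev/null;  python3 -m crank '[0,0,0,0,0,-6,-1, 0,0,0,0,0,-30,-1, 0,0,0,0,0,-50,-1, 0,0,0,0,0,-50,-1, 0,0,0,0,0,0,-1, 0,0,0,0,0,0,-1]' 20
python3 - <<'E'
from h import *
c=grab("side",26);c=grab("wrist",26);crop(c,190,50,320,300,2.4,"w26c.png")
E
python3 chk.py side26 wrist26 2>/dev/null
```

```text
time: 28.82
tool_pos: [0.5249, 0.2331, 0.0889]
eef_rot: [0.115, 0.656, 0.734, 0.131]
contact_force: [-12.2, -6.0, 23.2]
finger_gap: -0.0001
side25 1894
-1 64 u [ 0.9 28.9] v [-91.3 -25.8] h med 40.3 slopes deg [-3.  -0.5]
1 1049 u [-26.8  30.1] v [25.7 83.6] h med 41.3 slopes deg [-2.1 -0.2]
all slopes [-1.69  1.26]
bed h in this cam 3.0 128
time: 29.62
tool_pos: [0.4798, 0.2261, 0.2152]
eef_rot: [0.115, 0.657, 0.734, 0.131]
contact_force: [-0.8, -0.2, -0.7]
finger_gap: 0.0002
side26 2965
-1 819 u [-27.5  29.2] v [-91.5 -25.3] h med 41.6 slopes deg [-3.1  0. ]
1 1046 u [-26.1  30.6] v [25.5 83.6] h med 41.7 slopes deg [-2.9 -0.3]
all slopes [-1.79  0.23]
bed h in this cam 3.0 134
wrist26 8322
-1 1831 u [-27.3  28.9] v [-89.5 -25.3] h med 38.5 slopes deg [-3.1 -0. ]
1 3333 u [-26.4  30. ] v [25.5 83.2] h med 38.9 slopes deg [-3. -0.]
all slopes [-2.72  0.05]
bed h in this cam -0.2 261
```

View pics/w26c.png

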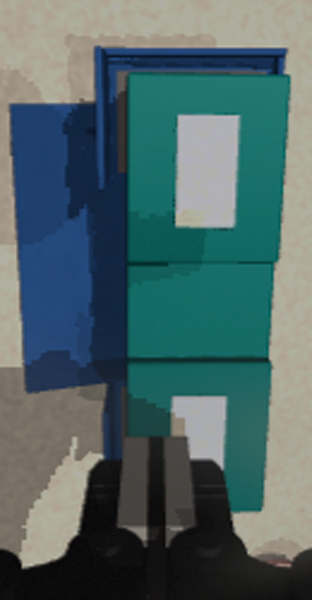

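The lid dropped slightly under about 25 N and returned when released. The two ribs under the low side can't be avoided anywhere inside this tray, so the roughly 3° is how the box rests. One last check of the whole scene before handing in.

```bash
python3 -m crank '[0,0,0,0,0,-40,-1, 0,0,0,0,0,-40,-1, 0,0,0,0,0,0,-1, 0,0,0,0,0,0,-1]' 20
python3 - <<'E'
from h import *
a0=load("scene0");b0=load("side0")
a=grab("scene",27);b=grab("side",27)
for c,c0,n in((a,a0,"scene"),(b,b0,"side")):
    W=cloud(c);W0=cloud(c0)
    for nm,(x,y,r) in dict(bottle=(.56,-.02,.06),dishes=(.64,.06,.06),tip=(.42,.035,.07),yellow=(.78,-.02,.12)).items():
        f=lambda W:np.nanmean(W[(np.hypot(W[...,0]-x,W[...,1]-y)<r)&(W[...,2]>.02)&(W[...,2]<.2)],0).round(4)
        print(n,nm,f(W0),f(W))
from cell import *
print(get_obs()["contact_force"],get_obs()["time"])
E
python3 chk.py side27 2>/dev/null
```

```text
time: 30.22
tool_pos: [0.4552, 0.2174, 0.2729]
eef_rot: [0.114, 0.659, 0.733, 0.122]
contact_force: [-0.1, -0.7, 0.1]
finger_gap: -0.0001
scene bottle [0.541  0.0008 0.0896] [0.541  0.0008 0.0897]
scene dishes [0.663  0.0232 0.049 ] [0.6632 0.0233 0.0492]
scene tip [0.4195 0.0187 0.0512] [0.4196 0.0186 0.051 ]
scene yellow [ 0.8022 -0.0284  0.0396] [ 0.8021 -0.0282  0.0395]
side bottle [0.5266 0.0074 0.1062] [0.53   0.0134 0.0855]
side dishes [0.6511 0.0216 0.0487] [0.6511 0.0214 0.049 ]
side tip [0.4033 0.0209 0.0558] [0.4032 0.0209 0.0558]
side yellow [ 0.8053 -0.0303  0.0399] [ 0.805  -0.0305  0.0399]
[-0.52264192  0.35929161  0.45760511] 30.325
side27 2956
-1 816 u [-27.6  29.1] v [-91.4 -25.4] h med 41.7 slopes deg [-2.8  0.1]
1 1048 u [-26.2  30.5] v [25.5 83.6] h med 41.8 slopes deg [-2.9 -0.2]
all slopes [-1.84  0.26]
bed h in this cam 2.9 136
```

View pics/scene27.png

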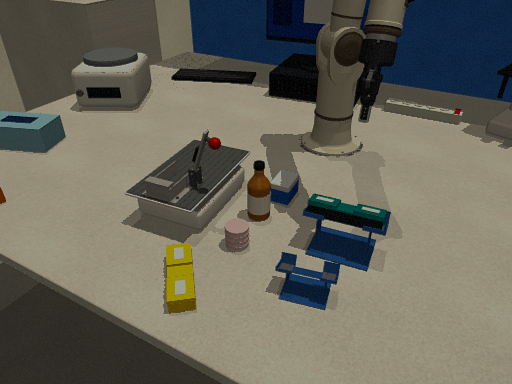

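View pics/side27.png

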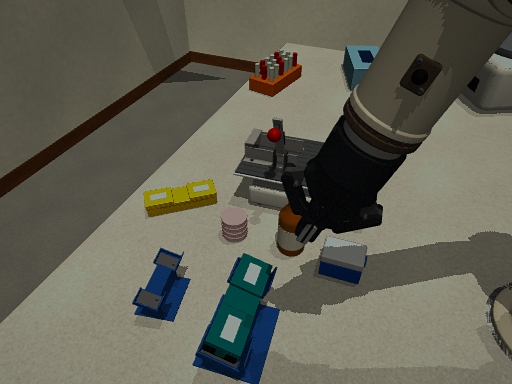

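```bash
python3 -c "
from cell import *
print(sign_off())"
```

```text
the job is handed in; nothing more can be done
None
```

The box is on the larger blue stand, but it does not lie perfectly flat: its low edge sits high, about 3° off the bed plane. I handed the job in at about 30 s of the 70 s.

I lifted the bar over by its red knob, slid the box out of the channel onto the open mat, and gripped it again at its middle. I carried it lid up, tilting it only about 20° to match the stand, and lowered it until it touched before letting go.

**Last checks that passed:**
- **Bar:** it is folded back on its stop.
- **Box position:** it is inside the tray walls and lengthwise along the tray, within about 2–4 mm of centre depending on the camera.
- **Bystanders:** the scene camera showed the bottle, dishes, tip box and yellow box unmoved. The side camera's bottle reading differed only because the arm was hiding part of it.
- **Robot:** it is touching nothing.

**Checks that failed or disagreed:**
- **Flatness:** the side and wrist cameras show the lid about 3° off the bed plane; the scene camera reads about 4° but has a known tilt bias. The cause is probably two small ribs, about 2 mm high, on the bed under the low side. I pressed the low side with about 25 N; it gave slightly and sprang back, so I left it. I don't think anywhere inside the tray avoids those ribs.
- **Tool point:** the cameras showed the fingertips about 41 mm behind where the reported tool position and `tip_extent` put them. I corrected every grasp for this, and the corrected grasps worked.

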